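# Pack the machine-cleaning drawer

## Task

Put the coffee machine's cleaning kit away: pull the drawer fully out to its stop, lay every tool that is out flat in a long lane of its own with its handle towards the drawer's front, and lay every full tablet tin flat and crosswise in a tin cell of its own. The tins look alike, so feel each one's weight: an empty one goes into the white tub instead. Then push the drawer fully home without slamming it, and leave the jug, cups and syrup where they stand.

Things in the scene. Friction and masses are not known exactly. Their poses are not given: they have to be found in the camera images.
- drawer (a joint): the wide drawer of a low steel unit fixed on the counter (366 mm wide, 300 deep, top 100 mm up): metres pushed in: 0 = fully out (towards the robot) against its stop, 0.225 = fully home (shut). Slides stiffly (about 4 N) and stays where it is left. In it a tray: three long lanes for tools on the robot's left, two cells for tins on the right, within reach when fully out.
- drawer_handle (a point): middle of the drawer's bar handle: a round horizontal bar 10 mm thick, 150 mm long across the front, its centre 70 mm above the counter and 45 mm in front of the drawer's face (clear gap behind it 40 mm). Front panel 12 mm thick, its top edge 84 mm above the counter. Moves with the drawer. x axis points into the drawer (the closing direction), y along the bar to the robot's left.
- tub: open white plastic tub for empties, fixed to the counter, 220 (x) x 140 (y) x 80 mm high outside, walls and floor 4 mm; origin at the centre of its underside.
- lane1 (a point): centre of the floor of the leftmost tool lane (farthest to +y); the lane is 203 mm long along x (x points to the back of the drawer), 70 mm wide along y, floor 18 mm above the counter, between dividers 15 mm high; the drawer's outer side wall is 52 mm high above the floor and the front panel 66 mm. Moves with the drawer.
- lane2 (a point): centre of the floor of the middle tool lane; the lane is 203 mm long along x (x points to the back of the drawer), 70 mm wide along y, floor 18 mm above the counter, between dividers 15 mm high; the drawer's outer side wall is 52 mm high above the floor and the front panel 66 mm. Moves with the drawer.
- lane3 (a point): centre of the floor of the right-hand tool lane (next to the tin cells); the lane is 203 mm long along x (x points to the back of the drawer), 70 mm wide along y, floor 18 mm above the counter, between dividers 15 mm high; the drawer's outer side wall is 52 mm high above the floor and the front panel 66 mm. Moves with the drawer.
- cell1 (a point): centre of the floor of the front (nearest the handle) tin cell; 100 mm along x (front to back), 112 mm along y, so a tin lies in it crosswise, its long side along y. Floor 18 mm above the counter, dividers 15 mm high; same tall front panel and side wall as the lanes. Moves with the drawer.
- cell2 (a point): centre of the floor of the rear tin cell; 100 mm along x (front to back), 112 mm along y, so a tin lies in it crosswise, its long side along y. Floor 18 mm above the counter, dividers 15 mm high; same tall front panel and side wall as the lanes. Moves with the drawer.
- brush: coffee-machine cleaning brush, wooden handle 94 x 20 mm wide x 18 mm thick, steel ferrule, flat black bristle head 38 mm wide. 155 mm long, lying flat along its x axis, working end to +x, handle to -x; origin at mid-length on its underside. May be absent. Grip the handle about 15 mm behind the origin.
- scraper: scraper (flat spatula), black handle 94 x 22 mm wide x 18 mm thick, steel blade 50 mm wide and 4 mm thick. 155 mm long, lying flat along its x axis, working end to +x, handle to -x; origin at mid-length on its underside. May be absent. Grip the handle about 15 mm behind the origin.
- spanner: open-ended flat steel spanner, shaft 20 mm wide and 10 mm thick, one forked head 44 mm wide; the plain shaft end is its handle. 155 mm long, lying flat along its x axis, working end to +x, handle to -x; origin at mid-length on its underside. May be absent. Grip the shaft about 15 mm behind the origin.
- brush_tip (a point): the end of the brush's working end, 77.5 mm along x from its origin.
- scraper_tip (a point): the end of the scraper's working end, 77.5 mm along x from its origin.
- spanner_tip (a point): the end of the spanner's working end, 77.5 mm along x from its origin.
- tin1: one of up to four identical closed flat tins for cleaning tablets, painted white, 100 x 55 x 38 mm (long side along x); origin at the centre of its underside. Only the weight tells a full one (about 330 g, give or take 15 per cent) from an empty one (about 60 g); any mix can be out. May be absent.
- tin2: one of up to four identical closed flat tins for cleaning tablets, painted white, 100 x 55 x 38 mm (long side along x); origin at the centre of its underside. Only the weight tells a full one (about 330 g, give or take 15 per cent) from an empty one (about 60 g); any mix can be out. May be absent.
- tin3: one of up to four identical closed flat tins for cleaning tablets, painted white, 100 x 55 x 38 mm (long side along x); origin at the centre of its underside. Only the weight tells a full one (about 330 g, give or take 15 per cent) from an empty one (about 60 g); any mix can be out. May be absent.
- tin4: one of up to four identical closed flat tins for cleaning tablets, painted white, 100 x 55 x 38 mm (long side along x); origin at the centre of its underside. Only the weight tells a full one (about 330 g, give or take 15 per cent) from an empty one (about 60 g); any mix can be out. May be absent.
- jug: steel milk jug, 95 mm high, a bystander; origin at the centre of its underside.
- cups: stack of paper cups, 140 mm high, a bystander; origin at the centre of its underside.
- syrup: amber syrup bottle, 220 mm high, a bystander; origin at the centre of its underside.
There are look-alikes about, which are no part of the job. Leave any green look-alike of the tin2 alone. What is shaped like the scraper but purple is not meant.

How it is judged:
On the way:
1. the drawer has been pulled fully out to its stop (value of joint drawer below 0.01 m), for 0.1 s.
At the end, for the whole second after the job is handed in: Drawer home within 6 mm; each tool flat in its own lane (30 mm, tilt 0.1 rad, 0.36 rad off line), working end to the back; each full tin flat in its own cell (30 mm along, 20 mm across, 0.36 rad of crosswise); each empty tin inside the tub; all at rest (((x of brush in the frame of lane1 between -0.03 and 0.03 m and y of brush in the frame of lane1 between -0.03 and 0.03 m and z of brush in the frame of lane1 between -0.006 and 0.007 m and angle between brush's own z axis and vertical below 0.1 rad and angle between the x axis of brush and the x axis of lane1, either way round below 0.36 rad and x of brush_tip in the frame of lane1 above 0.03 m) or (x of brush in the frame of lane2 between -0.03 and 0.03 m and y of brush in the frame of lane2 between -0.03 and 0.03 m and z of brush in the frame of lane2 between -0.006 and 0.007 m and angle between brush's own z axis and vertical below 0.1 rad and angle between the x axis of brush and the x axis of lane2, either way round below 0.36 rad and x of brush_tip in the frame of lane2 above 0.03 m) or (x of brush in the frame of lane3 between -0.03 and 0.03 m and y of brush in the frame of lane3 between -0.03 and 0.03 m and z of brush in the frame of lane3 between -0.006 and 0.007 m and angle between brush's own z axis and vertical below 0.1 rad and angle between the x axis of brush and the x axis of lane3, either way round below 0.36 rad and x of brush_tip in the frame of lane3 above 0.03 m)) and ((x of scraper in the frame of lane1 between -0.03 and 0.03 m and y of scraper in the frame of lane1 between -0.03 and 0.03 m and z of scraper in the frame of lane1 between -0.006 and 0.007 m and angle between scraper's own z axis and vertical below 0.1 rad and angle between the x axis of scraper and the x axis of lane1, either way round below 0.36 rad and x of scraper_tip in the frame of lane1 above 0.03 m) or (x of scraper in the frame of lane2 between -0.03 and 0.03 m and y of scraper in the frame of lane2 between -0.03 and 0.03 m and z of scraper in the frame of lane2 between -0.006 and 0.007 m and angle between scraper's own z axis and vertical below 0.1 rad and angle between the x axis of scraper and the x axis of lane2, either way round below 0.36 rad and x of scraper_tip in the frame of lane2 above 0.03 m) or (x of scraper in the frame of lane3 between -0.03 and 0.03 m and y of scraper in the frame of lane3 between -0.03 and 0.03 m and z of scraper in the frame of lane3 between -0.006 and 0.007 m and angle between scraper's own z axis and vertical below 0.1 rad and angle between the x axis of scraper and the x axis of lane3, either way round below 0.36 rad and x of scraper_tip in the frame of lane3 above 0.03 m)) and ((x of spanner in the frame of lane1 between -0.03 and 0.03 m and y of spanner in the frame of lane1 between -0.03 and 0.03 m and z of spanner in the frame of lane1 between -0.006 and 0.007 m and angle between spanner's own z axis and vertical below 0.1 rad and angle between the x axis of spanner and the x axis of lane1, either way round below 0.36 rad and x of spanner_tip in the frame of lane1 above 0.03 m) or (x of spanner in the frame of lane2 between -0.03 and 0.03 m and y of spanner in the frame of lane2 between -0.03 and 0.03 m and z of spanner in the frame of lane2 between -0.006 and 0.007 m and angle between spanner's own z axis and vertical below 0.1 rad and angle between the x axis of spanner and the x axis of lane2, either way round below 0.36 rad and x of spanner_tip in the frame of lane2 above 0.03 m) or (x of spanner in the frame of lane3 between -0.03 and 0.03 m and y of spanner in the frame of lane3 between -0.03 and 0.03 m and z of spanner in the frame of lane3 between -0.006 and 0.007 m and angle between spanner's own z axis and vertical below 0.1 rad and angle between the x axis of spanner and the x axis of lane3, either way round below 0.36 rad and x of spanner_tip in the frame of lane3 above 0.03 m)) and ((((x of tin1 in the frame of cell1 between -0.03 and 0.03 m and y of tin1 in the frame of cell1 between -0.02 and 0.02 m and z of tin1 in the frame of cell1 between -0.006 and 0.007 m and angle between tin1's own z axis and vertical below 0.1 rad and angle between the x axis of tin1 and the y axis of cell1, either way round below 0.36 rad) or (x of tin1 in the frame of cell2 between -0.03 and 0.03 m and y of tin1 in the frame of cell2 between -0.02 and 0.02 m and z of tin1 in the frame of cell2 between -0.006 and 0.007 m and angle between tin1's own z axis and vertical below 0.1 rad and angle between the x axis of tin1 and the y axis of cell2, either way round below 0.36 rad)) and contact force between tin1 and drawer above 1.5 N) or ((x of tin1 in the frame of tub between -0.1 and 0.1 m and y of tin1 in the frame of tub between -0.065 and 0.065 m and z of tin1 in the frame of tub between -0.01 and 0.05 m) and contact force between tin1 and tub below 1.5 N)) and ((((x of tin2 in the frame of cell1 between -0.03 and 0.03 m and y of tin2 in the frame of cell1 between -0.02 and 0.02 m and z of tin2 in the frame of cell1 between -0.006 and 0.007 m and angle between tin2's own z axis and vertical below 0.1 rad and angle between the x axis of tin2 and the y axis of cell1, either way round below 0.36 rad) or (x of tin2 in the frame of cell2 between -0.03 and 0.03 m and y of tin2 in the frame of cell2 between -0.02 and 0.02 m and z of tin2 in the frame of cell2 between -0.006 and 0.007 m and angle between tin2's own z axis and vertical below 0.1 rad and angle between the x axis of tin2 and the y axis of cell2, either way round below 0.36 rad)) and contact force between tin2 and drawer above 1.5 N) or ((x of tin2 in the frame of tub between -0.1 and 0.1 m and y of tin2 in the frame of tub between -0.065 and 0.065 m and z of tin2 in the frame of tub between -0.01 and 0.05 m) and contact force between tin2 and tub below 1.5 N)) and ((((x of tin3 in the frame of cell1 between -0.03 and 0.03 m and y of tin3 in the frame of cell1 between -0.02 and 0.02 m and z of tin3 in the frame of cell1 between -0.006 and 0.007 m and angle between tin3's own z axis and vertical below 0.1 rad and angle between the x axis of tin3 and the y axis of cell1, either way round below 0.36 rad) or (x of tin3 in the frame of cell2 between -0.03 and 0.03 m and y of tin3 in the frame of cell2 between -0.02 and 0.02 m and z of tin3 in the frame of cell2 between -0.006 and 0.007 m and angle between tin3's own z axis and vertical below 0.1 rad and angle between the x axis of tin3 and the y axis of cell2, either way round below 0.36 rad)) and contact force between tin3 and drawer above 1.5 N) or ((x of tin3 in the frame of tub between -0.1 and 0.1 m and y of tin3 in the frame of tub between -0.065 and 0.065 m and z of tin3 in the frame of tub between -0.01 and 0.05 m) and contact force between tin3 and tub below 1.5 N)) and ((((x of tin4 in the frame of cell1 between -0.03 and 0.03 m and y of tin4 in the frame of cell1 between -0.02 and 0.02 m and z of tin4 in the frame of cell1 between -0.006 and 0.007 m and angle between tin4's own z axis and vertical below 0.1 rad and angle between the x axis of tin4 and the y axis of cell1, either way round below 0.36 rad) or (x of tin4 in the frame of cell2 between -0.03 and 0.03 m and y of tin4 in the frame of cell2 between -0.02 and 0.02 m and z of tin4 in the frame of cell2 between -0.006 and 0.007 m and angle between tin4's own z axis and vertical below 0.1 rad and angle between the x axis of tin4 and the y axis of cell2, either way round below 0.36 rad)) and contact force between tin4 and drawer above 1.5 N) or ((x of tin4 in the frame of tub between -0.1 and 0.1 m and y of tin4 in the frame of tub between -0.065 and 0.065 m and z of tin4 in the frame of tub between -0.01 and 0.05 m) and contact force between tin4 and tub below 1.5 N)) and linear speed of each of brush, scraper, spanner, tin1, tin2, tin3, tin4 below 0.03 m/s and value of joint drawer above 0.219 m); the robot touches nothing.
It fails at once if the drawer is slammed (moves inwards faster than 0.4 m/s) (velocity of joint drawer above 0.4 m/s).
It fails at once if the jug is shifted over 30 mm or tipped (distance of jug from where it was at the start of the episode above 0.03 m or angle between jug's own z axis and vertical above 0.3 rad).
It fails at once if the cups is shifted over 30 mm or tipped (distance of cups from where it was at the start of the episode above 0.03 m or angle between cups's own z axis and vertical above 0.3 rad).
It fails at once if the syrup is shifted over 30 mm or tipped (distance of syrup from where it was at the start of the episode above 0.03 m or angle between syrup's own z axis and vertical above 0.3 rad).
Of brush, scraper, spanner only 2 to 3 are there at a start; the rules pass over those that are not, and their reading is None.
Of tin1, tin2, tin3, tin4 only 2 to 3 are there at a start; the rules pass over those that are not, and their reading is None.
At some moment in a run one of brush, scraper, spanner may be knocked a few centimetres aside while the robot is not near it.
Once in a run the grip may slacken for a moment while it holds something.
It also fails if it takes over 210 s, if anything falls off the work surface, if the arm or the gripper's body presses on something with over 40 N, if the wrist force passes 120 N, or if a joint passes its speed limit or range.

## Robot

A 7-joint arm with a two-finger parallel gripper is mounted at the origin on the work surface. World frame = base frame: x ahead of the robot, y to its left, z up, the work surface at z = 0. Lengths are in m, angles in rad, forces in N, time in s.
With the tool pointing down it reaches from about 0.4 to 0.85 m from the base axis. Payload 10.4 kg.
Tool frame: the origin (TCP) lies midway between the tips of the shut fingers; the grasp point (between the pads) lies manip.grip_depth behind it (manip.grip_depth is the distance from the TCP to the grasp point, in m); z points along the fingers, x is the direction in which the jaws open and shut, and the axes are right-handed (so a half turn about z gives the same grasp; the last joint's range is limited). The gripper opens to 85 mm and grips with 20 to 120 N. Pads are 22 mm wide; open, the fingers measure 114 mm over their backs; the gripper's body (76 mm by 85 mm) begins 54 mm behind the grasp point. The pads swing forward as they close: fully open they stand 13 mm farther back than shut.
Start: joints at [-1.214, 0.332, -0.065, 1.46, 0.022, 1.35, -0.088], TCP at [0.232, 0.58, 0.204] pointing down, gripper open.
Joint ranges: [-2.6, 2.6], [-0.5, 2.12], [-1.47, 1.34], [0.16, 2.42], [-1.27, 4.41], [0.06, 2.06], [-2.6, 2.6]. Speed limits (rad/s): [2.22, 2.22, 2.79, 2.79, 3.14, 3.14, 3.14].

## Interface

Orientations are given as a unit quaternion [x, y, z, w].
In Python, from cell import sensors, vision, finish_job, manip gives the robot as it stands.
- The arm moves only by the tool carry_out, never from a script. Its argument "series" is a list that holds one entry, the list of rows, each a list of 5 numbers: the shift along the tool's x, y, z in m, then the turn about the tool's z in degrees, then the gripper's target within -1 to 1 (shut at 1, half-way at 0, fully open at -1). A call has exactly 8 rows; each row is the pose to reach, as a shift and turn from the pose measured when the call began, along the tool's axes at that moment; what a row does not reach only later rows make up. A row lasts 1/10 s, in which the tool goes at most 50 mm and 8.59 degrees, less where a joint would pass 70% of its speed; a pose out of reach is approached as far as the arm can. A call with a gripper value outside its range is refused whole. The fingers move at their own pace and stop on an object; "force" is the grip in N (left out, the last holds). Time passes only in rows, so rows that repeat a pose let the fingers close, or fill a call up. It gives the time, the measured TCP pose, the force and the opening at its end, in the units of the state.
- sensors.get_obs(): the state, without advancing time (a new reading comes with each control period).
- vision.get_image(name): name is "side" or "top"; returns (picture, depth): 420x560x3 uint8, blue, green, red; 420x560 float32, m along the optical axis (not along the pixel's ray), 0 where there is no reading.
- vision.get_calibration(name): a dict with "fx", "fy", "cx", "cy" (pixels), "R" (3x3) and "t" (3): a world point X has camera coordinates R X + t. Camera axes: x right, y down, z forward; pixel columns grow to the right and rows downward; lengths in m; the calibration is good to about 2 mm. A picture is of the moment at which its call begins. get_calibration takes no time and is no camera call.
- finish_job(): hands the job in, once; it reports no verdict.
The state is a dict: "time_s": time; "qpos": joint angles; "qd": joint speeds; "tau": joint torques, N m; "eef_pos": TCP position; "eef_rot": TCP orientation; "wrist_force": force on the tool from outside, world axes, zero at the start; "torque": the same for the moment, N m; "gripper_width": opening from 0.0 (shut) to 1.0 (fully open).
Only numpy, scipy, OpenCV 4.12 (cv2) and the standard library are available. Lean on these libraries where they do the work, as an engineer would, in place of code of your own. Each camera call takes 0.05 s, during which the arm holds its last target.

## Working session

There is one attempt and no reset: what is moved stays moved. The work goes in short steps, Python scripts to look and compute and a tool call to move; the robot and the scene stay as the last step left them, time stands still between calls to the robot, and variables do not carry over. Pictures are saved under pics/ and viewed, and the job is handed in when it is done.

Besides the shell and the picture viewer there is one more tool, called after "Call:" as name([rows], argument=value, ...), one row to a line, values as JSON. carry_out: Moves the arm, as the interface text tells. Its arguments: {"type":"object","properties":{"series":{"type":"array","items":{"type":"array","items":{"type":"array","items":{"type":"number"}}}},"force":{"type":"number"}},"required":["series"]}

```bash
ls; mkdir -p pics; python3 - <<'E'
from cell import sensors, vision, manip
import cv2
print(sensors.get_obs()); print([ (k,getattr(manip,k)) for k in dir(manip) if k[0]!='_'])
for n in('top','side'):
    p,d=vision.get_image(n); cv2.imwrite(f'pics/{n}0.png',p); c=vision.get_calibration(n); print(n,c)
E
```

```text
pics
{'time_s': 0.0, 'qpos': array([-1.21354997,  0.33286036, -0.06471633,  1.46093143,  0.02163368,
        1.34989323, -0.08852231]), 'qd': array([-7.91793593e-04,  7.82858037e-04,  2.79550061e-05,  3.29276697e-04,
        4.03972584e-04,  1.51827106e-03,  1.67259466e-03]), 'tau': array([ 1.64767916e-04, -6.25450373e+01,  4.92552831e-02, -3.91607237e+01,
        1.62799854e-02,  9.91240988e-03, -5.11759808e-07]), 'eef_pos': array([0.23159373, 0.58007012, 0.20302792]), 'eef_rot': array([ 8.27875994e-01,  5.60910735e-01, -5.50641089e-04,  4.28649386e-04]), 'wrist_force': array([-0.02678691,  0.01148958,  0.79254587]), 'torque': array([ 0.03156456, -0.04764059, -0.0053887 ]), 'gripper_width': 0.997188928111481}
[('Unreachable', <class 'cell.Unreachable'>), ('grip_depth', 0.0187)]
top {'fx': 483.9069460962878, 'fy': 483.9069460962878, 'cx': 291.0647577131747, 'cy': 212.8889455142978, 'R': array([[-0.01961038, -0.99950189, -0.02472662],
       [-0.99462577,  0.02201748, -0.10116719],
       [ 0.10166121,  0.0226098 , -0.99456211]]), 't': array([0.06630997, 0.54125403, 1.52324491])}
side {'fx': 483.69152389036685, 'fy': 483.69152389036685, 'cx': 284.8345218379728, 'cy': 207.0053756299159, 'R': array([[ 0.71096471, -0.70318333,  0.00789858],
       [-0.5080351 , -0.52135837, -0.68562803],
       [ 0.48624019,  0.48344458, -0.72790921]]), 't': array([-0.33249189,  0.34738116,  1.37723604])}
```

View pics/top0.png

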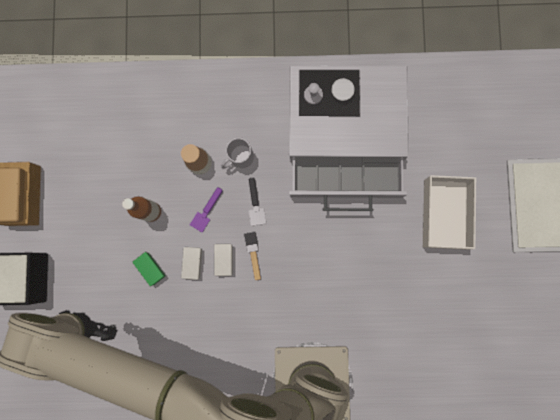

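View pics/side0.png

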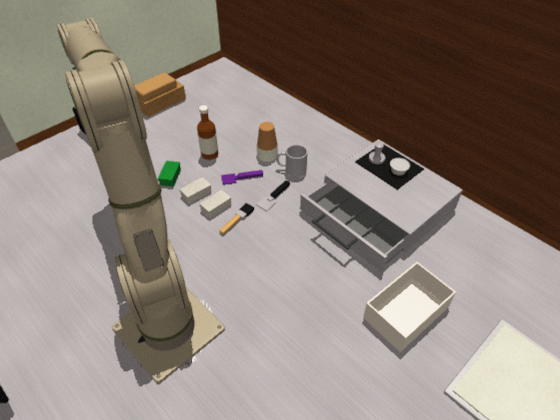

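```bash
cat > h.py <<'E'
from cell import sensors, vision, manip
import cv2, numpy as np
from scipy.spatial.transform import Rotation as Ro
def px2w(n,u,v,z):
    c=vision.get_calibration(n);R=c['R'];t=c['t']
    d=R.T@np.array([(u-c['cx'])/c['fx'],(v-c['cy'])/c['fy'],1]);o=-R.T@t
    return o+d*(z-o[2])/d[2]
def w2px(n,X):
    c=vision.get_calibration(n);p=c['R']@np.array(X,float)+c['t']
    return p[0]/p[2]*c['fx']+c['cx'],p[1]/p[2]*c['fy']+c['cy']
def cloud(n,d):
    c=vision.get_calibration(n);v,u=np.mgrid[:420,:560]
    P=np.stack([(u-c['cx'])/c['fx']*d,(v-c['cy'])/c['fy']*d,d],-1)
    return (P-c['t'])@c['R']
def crop(p,u0,v0,u1,v1,s,f):
    cv2.imwrite(f,cv2.resize(p[v0:v1,u0:u1],None,fx=s,fy=s,interpolation=cv2.INTER_CUBIC))
def state():
    o=sensors.get_obs();r=Ro.from_quat(o['eef_rot']).as_matrix()
    print('t',round(o['time_s'],2),'p',o['eef_pos'].round(4),'xax',np.degrees(np.arctan2(r[1,0],r[0,0])).round(2),'z',r[:,2].round(3),'F',o['wrist_force'].round(2),'M',o['torque'].round(2),'w',round(o['gripper_width'],3),'q7',o['qpos'].round(2))
    return o,r
def to(X,ang=None):
    """tool-frame shift to world TCP X; ang: desired direction (deg) of tool x axis in world, mod 180"""
    o,r=state();s=r.T@(np.array(X)-o['eef_pos'])
    a=np.degrees(np.arctan2(r[1,0],r[0,0]))
    print('shift',s.round(4),'turn',None if ang is None else -((ang-a+90)%180-90))
E
python3 - <<'E'
from h import *
p,d=vision.get_image('top');np.save('d0.npy',d)
crop(p,120,160,300,300,4.4,'pics/c1.png');crop(p,280,130,490,270,3.8,'pics/c2.png')
state()
E
```

```text
t 0.15 p [0.2316 0.5802 0.2032] xax 68.24 z [-0.    -0.001 -1.   ] F [ 0.29 -0.27 -0.46] M [ 0.04  0.01 -0.01] w 0.999 q7 [-1.21  0.33 -0.06  1.46  0.02  1.35 -0.09]
```

View pics/c1.png

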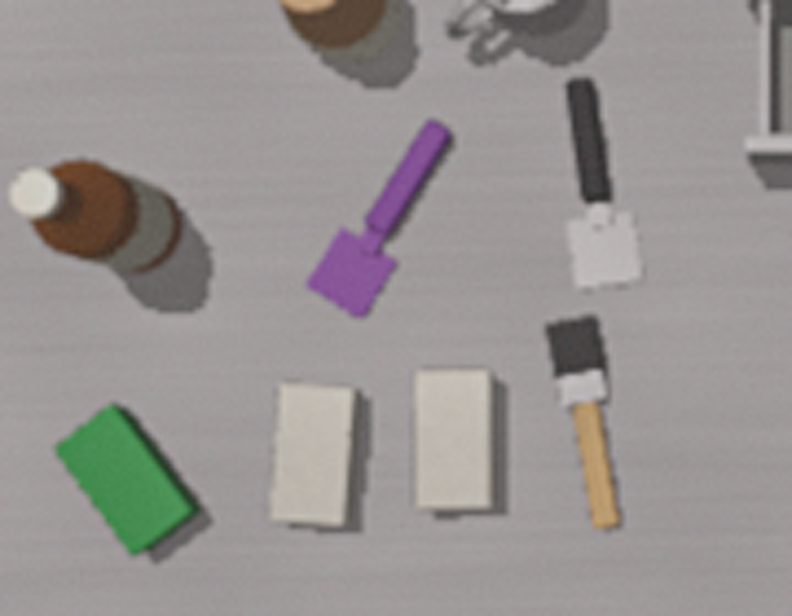

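View pics/c2.png

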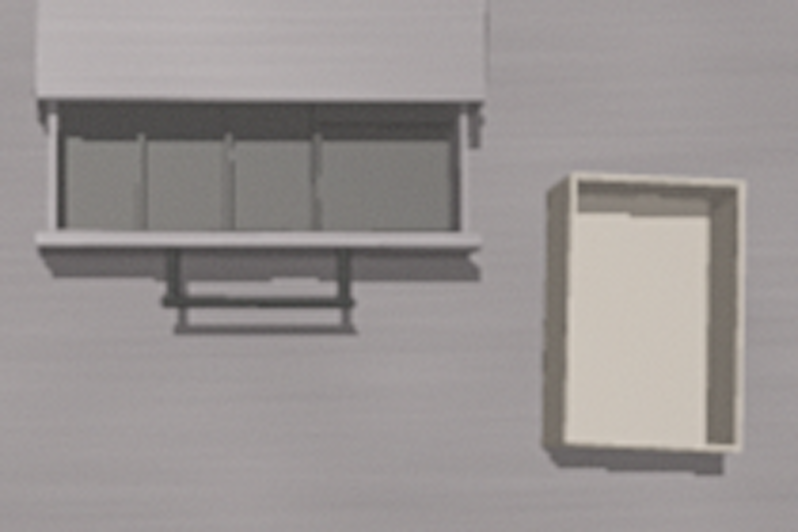

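```bash
python3 - <<'E'
from h import *
def c1(x,y,z): return px2w('top',(x+.5)/4.4-.5+120,(y+.5)/4.4-.5+160,z)
def c2(x,y,z): return px2w('top',(x+.5)/3.8-.5+280,(y+.5)/3.8-.5+130,z)
for nm,a,b,z1,z2 in [('brush handle,tip',(605,527),(573,318),.018,.018),('scraper h,tip',(580,80),(609,286),.018,.004)]:
    A=c1(*a,z1);B=c1(*b,z2);print(nm,A.round(3),B.round(3),'mid',((A+B)/2).round(3),'len',np.linalg.norm((B-A)[:2]).round(3),'dir',np.degrees(np.arctan2(*(B-A)[1::-1])).round(1))
for nm,q in [('tinA',[(280,383),(356,388),(345,527),(270,520)]),('tinB',[(416,370),(490,370),(491,509),(416,507)])]:
    Q=np.array([c1(*a,.038) for a in q]);m=(Q[0]+Q[1]-Q[2]-Q[3])/2;print(nm,Q.mean(0).round(3),np.linalg.norm(m).round(3),np.degrees(np.arctan2(m[1],m[0])).round(1))
Q=[c2(165,302,.07),c2(352,302,.07)];print('bar',Q[0].round(3),Q[1].round(3))
for a in [(38,240),(480,243)]:print('front top',c2(*a,.084).round(3))
for a in [(38,100),(484,104)]:print('unit front edge',c2(*a,.1).round(3))
Q=[c2(*a,.08) for a in [(572,175),(745,182),(742,450),(566,445)]];print('tub',np.round(Q,3),np.mean(Q,0).round(3))
d=np.load('d0.npy');P=cloud('top',d)
m=(np.abs(P[...,2]-.07)<.02)&(P[...,0]>.4)&(P[...,0]<.56)&(P[...,1]>-.25)&(P[...,1]<0.02)
for u in range(320,380,6):
  i=[v for v in range(195,222) if .05<P[v,u,2]<.09 and P[v,u,0]<.56]
  print(u,[P[v,u].round(3).tolist() for v in i if v>203][:4])
for n,u,v in [('jug',239,155),('cup',193,154),('syr',129,204)]: print(n,P[v,u].round(3))
E
```

```text
brush handle,tip [0.333 0.168 0.018] [0.485 0.189 0.018] mid [0.409 0.178 0.018] len 0.154 dir 8.1
scraper h,tip [0.661 0.182 0.018] [0.509 0.164 0.004] mid [0.585 0.173 0.011] len 0.153 dir -173.2
tinA [0.389 0.376 0.038] 0.099 -4.3
tinB [0.399 0.274 0.038] 0.099 -0.1
bar [ 0.548 -0.046  0.07 ] [ 0.544 -0.199  0.07 ]
front top [0.6   0.057 0.084]
front top [ 0.589 -0.302  0.084]
unit front edge [0.712 0.054 0.1  ]
unit front edge [ 0.7   -0.307  0.1  ]
tub [[ 0.644 -0.38   0.08 ]
 [ 0.634 -0.519  0.08 ]
 [ 0.417 -0.504  0.08 ]
 [ 0.424 -0.364  0.08 ]] [ 0.53  -0.442  0.08 ]
320 []
326 [[0.557, -0.055, 0.071], [0.553, -0.055, 0.079], [0.55, -0.055, 0.08], [0.547, -0.055, 0.079]]
332 [[0.551, -0.074, 0.07], [0.547, -0.074, 0.073], [0.545, -0.074, 0.069]]
338 [[0.55, -0.092, 0.074], [0.547, -0.092, 0.076], [0.544, -0.092, 0.069]]
344 [[0.549, -0.111, 0.075], [0.546, -0.11, 0.077], [0.543, -0.11, 0.077]]
350 [[0.549, -0.129, 0.076], [0.545, -0.129, 0.079], [0.543, -0.129, 0.077]]
356 [[0.549, -0.148, 0.072], [0.545, -0.147, 0.078], [0.542, -0.148, 0.075]]
362 [[0.548, -0.167, 0.074], [0.545, -0.166, 0.076], [0.542, -0.166, 0.074]]
368 [[0.548, -0.185, 0.073], [0.545, -0.185, 0.073], [0.541, -0.184, 0.077]]
374 []
jug [0.74  0.223 0.008]
cup [0.716 0.345 0.145]
syr [0.558 0.509 0.222]
```

```bash
python3 - <<'E'
from h import *
to([.546,-.122,.20],-1.8)
to([.40,.22,.20],34)
E
```

```text
t 0.15 p [0.2316 0.5802 0.2032] xax 68.24 z [-0.    -0.001 -1.   ] F [ 0.29 -0.27 -0.46] M [ 0.04  0.01 -0.01] w 0.999 q7 [-1.21  0.33 -0.06  1.46  0.02  1.35 -0.09]
shift [-0.5356  0.5523  0.0038] turn 70.04058817936686
t 0.15 p [0.2316 0.5802 0.2032] xax 68.24 z [-0.    -0.001 -1.   ] F [ 0.29 -0.27 -0.46] M [ 0.04  0.01 -0.01] w 0.999 q7 [-1.21  0.33 -0.06  1.46  0.02  1.35 -0.09]
shift [-0.2721  0.29    0.0035] turn 34.24058817936687
```

Call:
carry_out([
  [[-0.034, 0.036, 0, 4.3, -1], [-0.068, 0.072, 0, 8.6, -1], [-0.102, 0.108, 0, 12.8, -1], [-0.136, 0.145, 0, 17, -1], [-0.17, 0.181, 0, 21.5, -1], [-0.204, 0.217, 0, 26, -1], [-0.238, 0.253, 0, 30, -1], [-0.272, 0.29, 0, 34.2, -1]],
])

```text
time_s: 0.95
eef_pos: [0.4003, 0.2183, 0.2035]
eef_rot: [0.957, 0.291, -0.0, 0.0]
wrist_force: [0.6, -0.1, 0.6]
gripper_width: 1.004
```

```bash
python3 - <<'E'
from h import *
to([.546,-.122,.18],-1.8)
E
```

```text
t 0.95 p [0.4003 0.2183 0.2035] xax 33.88 z [-0.    -0.001 -1.   ] F [ 0.6  -0.12  0.64] M [ 0.04 -0.02  0.02] w 1.004 q7 [-0.84 -0.05  0.24  1.9   0.01  1.3  -0.02]
shift [-0.0688  0.3637  0.0237] turn 35.6846642419825
```

Call:
carry_out([
  [[-0.009, 0.045, 0, 4.5, 0.1], [-0.018, 0.09, 0, 9, 0.1], [-0.027, 0.136, 0, 13.5, 0.1], [-0.035, 0.182, 0, 18, 0.1], [-0.044, 0.228, 0, 22.5, 0.1], [-0.052, 0.274, 0, 27, 0.1], [-0.06, 0.32, 0.01, 32, 0.1], [-0.069, 0.364, 0.023, 35.7, 0.1]],
])

```text
time_s: 1.75
eef_pos: [0.5469, -0.1242, 0.181]
eef_rot: [1.0, -0.017, 0.001, 0.0]
wrist_force: [1.1, 1.4, 0.7]
gripper_width: 0.45
```

```bash
python3 - <<'E'
from h import *
to([.546,-.122,.05],-1.8)
p,d=vision.get_image('top');cv2.imwrite('pics/t1.png',p)
p,d=vision.get_image('side');cv2.imwrite('pics/s1.png',p)
E
```

```text
t 1.75 p [ 0.5469 -0.1242  0.181 ] xax -1.99 z [ 0.001 -0.001 -1.   ] F [1.13 1.38 0.7 ] M [ 0.04 -0.04  0.  ] w 0.45 q7 [-0.42  0.22  0.65  1.7  -0.14  1.26  0.23]
shift [-0.0012 -0.0023  0.131 ] turn -0.19091972296054394
```

View pics/t1.png

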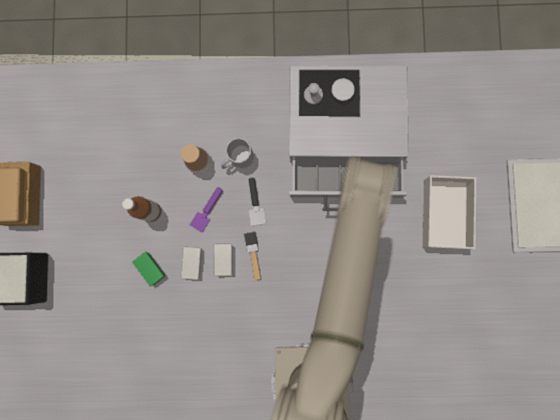

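View pics/s1.png

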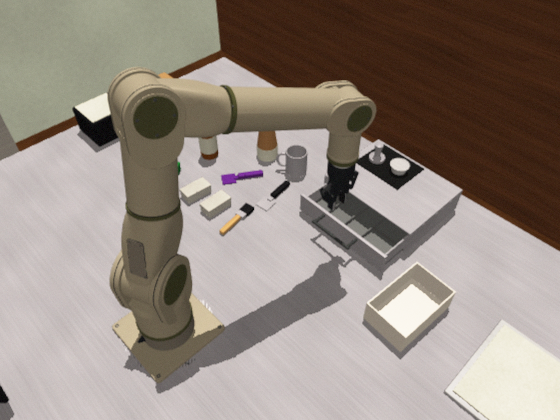

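Call:
carry_out([
  [[-0.001, -0.002, 0.03, 0, 0.1], [-0.001, -0.002, 0.06, 0, 0.1], [-0.001, -0.002, 0.09, 0, 0.1], [-0.001, -0.002, 0.115, 0, 0.1], [-0.001, -0.002, 0.13, 0, 0.1], [-0.001, -0.002, 0.13, 0, 1], [-0.001, -0.002, 0.13, 0, 1], [-0.001, -0.002, 0.13, 0, 1]],
], force=60)

```text
time_s: 2.65
eef_pos: [0.5449, -0.1274, 0.0501]
eef_rot: [1.0, -0.021, -0.0, 0.002]
wrist_force: [0.3, -0.2, -0.0]
gripper_width: 0.0
```

```bash
python3 - <<'E'
from h import *
state()
p,d=vision.get_image('side');crop(p,280,140,420,270,5,'pics/s2.png')
E
```

```text
t 2.65 p [ 0.5449 -0.1274  0.0501] xax -2.37 z [-0.001 -0.004 -1.   ] F [ 0.29 -0.18 -0.04] M [-0.01  0.01 -0.01] w 0.0 q7 [-0.37  0.37  0.61  1.84 -0.24  1.01  0.3 ]
```

View pics/s2.png

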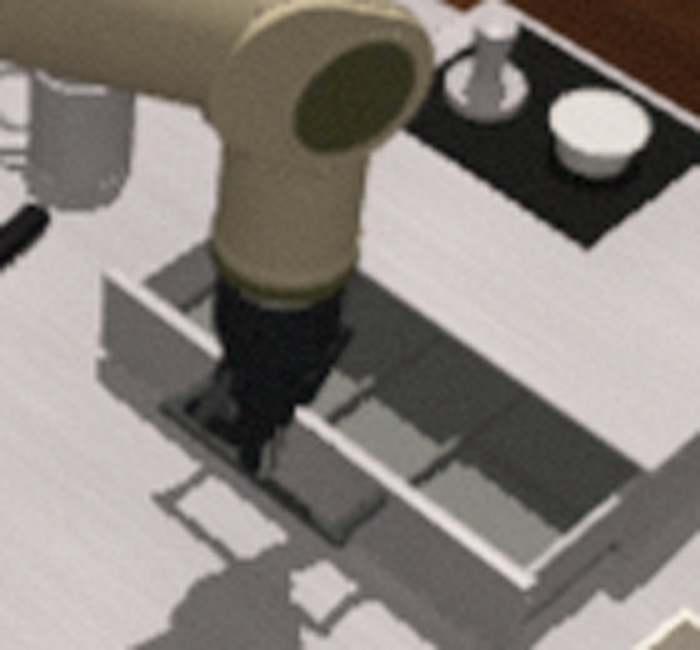

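```bash
python3 - <<'E'
from h import *
f=lambda X:[(w2px('side',X)[0]-280)*5,(w2px('side',X)[1]-140)*5]
c=vision.get_calibration('side');print(-c['R'].T@c['t'])
for X in [[.545,-.127,.05],[.5449,-.127,.07],[.548,-.046,.07],[.544,-.199,.07],[.53,-.127,.05]]:print(X,np.round(f(X)))
p,d=vision.get_image('side');P=cloud('side',d)
for v in range(225,240,2):print(v,[P[v,u].round(3).tolist() for u in (328,331,334)])
E
```

```text
[-0.25679569 -0.71850997  1.24330328]
[0.545, -0.127, 0.05] [251. 495.]
[0.5449, -0.127, 0.07] [253. 475.]
[0.548, -0.046, 0.07] [163. 404.]
[0.544, -0.199, 0.07] [339. 540.]
[0.53, -0.127, 0.05] [235. 508.]
225 [[0.525, -0.128, 0.135], [0.528, -0.137, 0.14], [0.538, -0.14, 0.134]]
227 [[0.513, -0.137, 0.143], [0.528, -0.138, 0.132], [0.54, -0.14, 0.123]]
229 [[0.515, -0.137, 0.132], [0.53, -0.137, 0.12], [0.542, -0.139, 0.112]]
231 [[0.532, -0.125, 0.099], [0.531, -0.137, 0.109], [0.545, -0.138, 0.099]]
233 [[0.531, -0.127, 0.091], [0.537, -0.133, 0.092], [0.548, -0.137, 0.085]]
235 [[0.535, -0.124, 0.076], [0.537, -0.134, 0.083], [0.586, -0.111, 0.022]]
237 [[0.578, -0.093, 0.003], [0.537, -0.135, 0.074], [0.541, -0.144, 0.078]]
239 [[0.573, -0.097, 0.001], [0.58, -0.104, 0.001], [0.535, -0.149, 0.078]]
```

Call:
carry_out([
  [[-0.004, 0, 0, 0, 1], [-0.008, 0, 0, 0, 1], [-0.012, 0, 0, 0, 1], [-0.016, 0, 0, 0, 1], [-0.02, 0, 0, 0, 1], [-0.02, 0, 0, 0, 1], [-0.02, 0, 0, 0, 1], [-0.02, 0, 0, 0, 1]],
])

```text
time_s: 3.55
eef_pos: [0.5249, -0.1265, 0.05]
eef_rot: [1.0, -0.021, -0.0, 0.002]
wrist_force: [0.6, -0.0, -1.5]
gripper_width: -0.002
```

```bash
python3 - <<'E'
from h import *
state()
p,d=vision.get_image('side');crop(p,280,140,420,270,5,'pics/s3.png')
E
```

```text
t 3.55 p [ 0.5249 -0.1265  0.05  ] xax -2.36 z [-0.001 -0.004 -1.   ] F [ 0.65 -0.   -1.49] M [0.02 0.03 0.04] w -0.002 q7 [-0.38  0.33  0.62  1.89 -0.22  0.99  0.29]
```

View pics/s3.png

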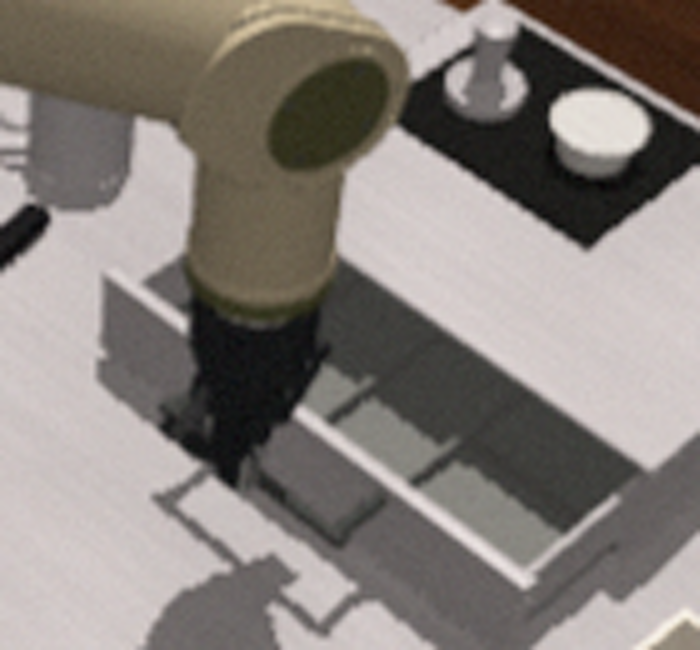

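```bash
python3 - <<'E'
from h import *
o,r=state()
p,d=vision.get_image('side');P=cloud('side',d)
dark=p.max(2)<50
for v in range(222,242):
  print(v,[(u,P[v,u].round(3).tolist()) for u in range(320,334) if dark[v,u]][-1:],[(u,P[v,u].round(3).tolist()) for u in range(320,334) if dark[v,u]][:1])
crop(p,305,205,355,255,14,'pics/s4.png')
p,d=vision.get_image('top');crop(p,320,160,390,240,8,'pics/t4.png')
E
```

```text
t 3.6 p [ 0.5249 -0.1265  0.0499] xax -2.36 z [-0.001 -0.004 -1.   ] F [0.58 0.29 0.29] M [ 0.04 -0.    0.01] w -0.001 q7 [-0.38  0.33  0.62  1.89 -0.22  0.99  0.29]
222 [(333, [0.53, -0.141, 0.155])] [(320, [0.482, -0.13, 0.184])]
223 [(333, [0.53, -0.142, 0.152])] [(320, [0.483, -0.129, 0.178])]
224 [(333, [0.527, -0.144, 0.152])] [(320, [0.48, -0.132, 0.179])]
225 [(333, [0.536, -0.138, 0.135])] [(320, [0.484, -0.129, 0.168])]
226 [(333, [0.536, -0.139, 0.131])] [(320, [0.481, -0.132, 0.169])]
227 [(333, [0.535, -0.14, 0.127])] [(320, [0.483, -0.13, 0.161])]
228 [(332, [0.53, -0.14, 0.126])] [(320, [0.477, -0.136, 0.166])]
229 [(330, [0.529, -0.134, 0.118])] [(320, [0.479, -0.135, 0.16])]
230 [(330, [0.525, -0.137, 0.119])] [(320, [0.477, -0.137, 0.158])]
231 [(328, [0.515, -0.138, 0.124])] [(320, [0.479, -0.135, 0.151])]
232 [(327, [0.515, -0.134, 0.115])] [(322, [0.484, -0.139, 0.146])]
233 [(327, [0.519, -0.131, 0.105])] [(323, [0.494, -0.136, 0.13])]
234 [(327, [0.517, -0.133, 0.104])] [(324, [0.511, -0.126, 0.103])]
235 [(332, [0.545, -0.132, 0.074])] [(324, [0.514, -0.125, 0.094])]
236 [(333, [0.543, -0.138, 0.077])] [(325, [0.511, -0.131, 0.098])]
237 [(333, [0.541, -0.14, 0.075])] [(332, [0.539, -0.138, 0.075])]
238 [] []
239 [] []
240 [] []
241 [] []
```

View pics/s4.png

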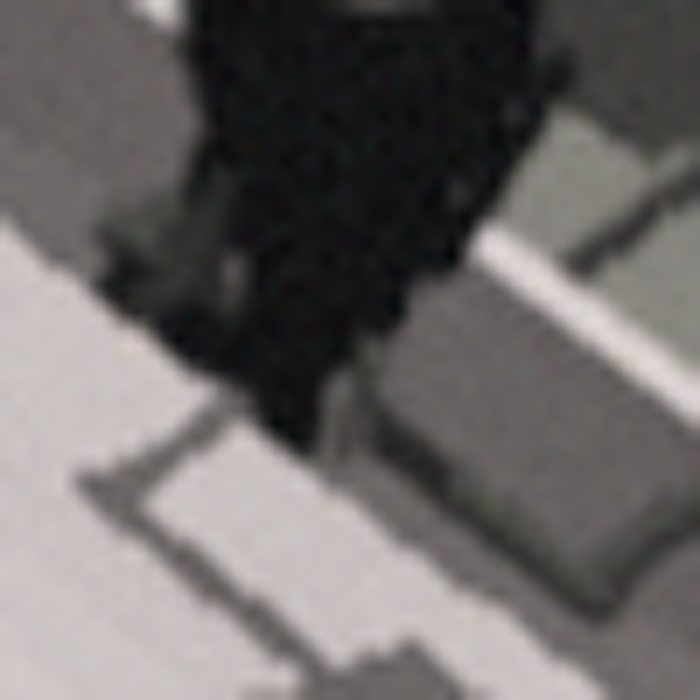

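```bash
python3 - <<'E'
from h import *
p,d=vision.get_image('side');P=cloud('side',d)
for v in range(230,246):
  print(v,' '.join('%d/%.0f,%.0f,%.0f'%(p[v,u].mean(),*(P[v,u]*1000)) for u in range(322,334)))
E
```

```text
230 20/486,-137,151 19/492,-136,145 18/498,-135,140 19/507,-132,130 21/511,-132,127 21/511,-136,130 16/512,-139,132 24/518,-138,126 38/526,-137,118 73/530,-137,115 80/587,-99,37 89/587,-103,41
231 20/487,-136,145 16/493,-135,139 21/499,-135,134 19/502,-136,133 19/510,-133,124 15/513,-135,123 33/514,-138,124 63/521,-137,118 44/526,-137,113 60/531,-137,110 85/590,-97,28 96/583,-106,41
232 39/487,-137,141 21/493,-136,135 19/497,-136,132 17/498,-139,134 16/514,-131,114 23/513,-136,119 65/512,-140,123 85/521,-137,113 60/524,-138,112 63/528,-139,109 91/588,-99,26 99/585,-106,35
233 74/488,-136,135 38/490,-138,135 18/495,-138,131 20/498,-140,130 18/511,-133,113 32/517,-133,109 75/517,-137,111 87/522,-137,108 62/531,-134,98 60/532,-137,100 78/590,-98,19 98/592,-101,19
234 91/578,-67,-3 47/510,-123,101 17/515,-123,97 23/512,-130,105 23/510,-135,111 31/512,-137,111 76/519,-136,104 80/520,-139,106 68/528,-137,98 53/540,-132,84 59/586,-102,19 80/586,-106,24
235 152/571,-72,2 97/511,-123,95 31/508,-129,102 19/513,-129,99 20/511,-134,105 36/516,-134,101 79/518,-137,102 72/519,-140,103 71/528,-137,
[... 1180 characters left out ...]
51,-99,6 196/556,-99,2 194/559,-101,0 195/558,-106,5 195/563,-107,2 194/561,-112,8 193/566,-112,4 175/572,-112,-0 124/570,-118,6 102/576,-117,-0
243 195/541,-99,9 194/549,-97,-0 194/552,-99,-1 194/553,-102,1 194/556,-104,1 195/559,-106,-1 196/558,-110,4 196/562,-112,2 192/563,-115,4 194/567,-116,2 173/571,-117,-1 126/572,-120,1
244 192/544,-97,-0 196/542,-103,7 195/552,-99,-5 194/549,-106,3 195/549,-109,6 198/555,-110,1 193/556,-112,2 196/560,-113,-0 195/562,-116,1 196/564,-119,2 194/563,-124,7 170/568,-124,3
245 194/535,-105,9 194/542,-103,1 191/548,-103,-4 194/547,-108,1 196/549,-110,1 196/552,-112,1 198/552,-116,4 194/555,-118,3 198/560,-118,-1 194/560,-122,2 194/559,-127,8 194/564,-128,4
```

View pics/t4.png

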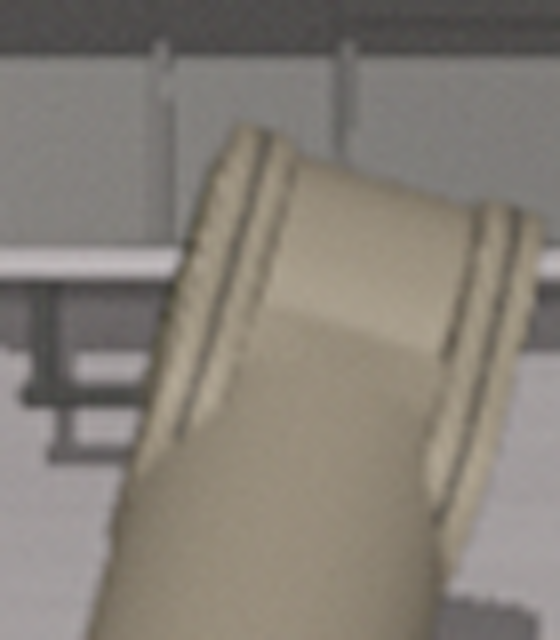

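Call:
carry_out([
  [[-0.02, 0, 0, 0, 1], [-0.04, 0, 0, 0, 1], [-0.06, 0, 0, 0, 1], [-0.06, 0, 0.006, 0, 1], [-0.06, 0, 0.012, 0, 1], [-0.06, 0, 0.02, 0, 1], [-0.06, 0, 0.02, 0, 1], [-0.06, 0, 0.02, 0, 1]],
])

```text
time_s: 4.55
eef_pos: [0.465, -0.1243, 0.0296]
eef_rot: [1.0, -0.021, -0.001, 0.002]
wrist_force: [0.0, 0.2, -0.6]
gripper_width: 0.001
```

```bash
python3 - <<'E'
from h import *
o,r=state()
p,d=vision.get_image('side');P=cloud('side',d)
u,v=w2px('side',o['eef_pos']);print(u,v)
u0,v0=int(u)-25,int(v)-30
crop(p,u0,v0,u0+50,v0+50,12,'pics/s5.png');print(u0,v0)
e=o['eef_pos'];m=(abs(P[...,0]-e[0])<.03)&(abs(P[...,1]-e[1])<.03)&(P[...,2]>.012)&(P[...,2]<.2)
Q=P[m];print(np.sort(Q[:,2])[:20].round(3));q=Q[Q[:,2]<np.sort(Q[:,2])[0]+.03];print(q.min(0),q.max(0))
E
```

```text
t 4.55 p [ 0.465  -0.1243  0.0296] xax -2.37 z [-0.002 -0.005 -1.   ] F [ 0.03  0.2  -0.6 ] M [-0.   -0.02 -0.  ] w 0.001 q7 [-0.42  0.23  0.64  2.05 -0.16  0.92  0.27]
312.08141269646535 256.4907595856242
287 226
[0.059 0.064 0.064 0.065 0.065 0.065 0.066 0.067 0.067 0.069 0.07  0.07
 0.07  0.07  0.07  0.074 0.074 0.075 0.076 0.078]
[ 0.45010564 -0.13707756  0.05942305] [ 0.47774878 -0.12015394  0.08879781]
```

View pics/s5.png

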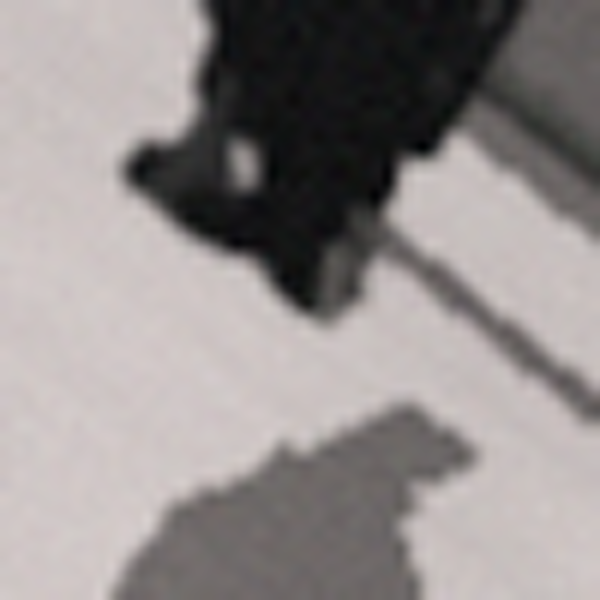

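Call:
carry_out([
  [[0, 0, 0.005, 0, 1], [0, 0, 0.01, 0, 1], [0, 0, 0.015, 0, 1], [0, 0, 0.02, 0, 1], [0, 0, 0.022, 0, 1], [0, 0, 0.023, 0, 1], [0, 0, 0.024, 0, 1], [0, 0, 0.025, 0, 1]],
])

```text
time_s: 5.4
eef_pos: [0.4652, -0.1244, 0.0049]
eef_rot: [1.0, -0.021, -0.001, 0.002]
wrist_force: [-0.2, -0.3, 0.2]
gripper_width: -0.004
```

```bash
python3 - <<'E'
from h import *
o,r=state()
p,d=vision.get_image('side');P=cloud('side',d)
u0,v0=287,226
crop(p,u0,v0,u0+50,v0+50,12,'pics/s6.png');print(u0,v0)
e=o['eef_pos'];m=(abs(P[...,0]-e[0])<.03)&(abs(P[...,1]-e[1])<.03)&(P[...,2]>.012)&(P[...,2]<.2)
Q=P[m];print(np.sort(Q[:,2])[:20].round(3));q=Q[Q[:,2]<np.sort(Q[:,2])[0]+.03];print(q.min(0),q.max(0))
E
```

```text
t 5.4 p [ 0.4652 -0.1244  0.0049] xax -2.37 z [-0.001 -0.005 -1.   ] F [-0.21 -0.29  0.16] M [-0.03 -0.01  0.  ] w -0.004 q7 [-0.4   0.27  0.62  2.06 -0.2   0.86  0.3 ]
287 226
[0.036 0.037 0.037 0.04  0.04  0.041 0.044 0.044 0.044 0.045 0.046 0.046
 0.046 0.047 0.048 0.048 0.048 0.048 0.051 0.052]
[ 0.44915948 -0.13742576  0.0363095 ] [ 0.47882606 -0.11719889  0.06515889]
```

View pics/s6.png

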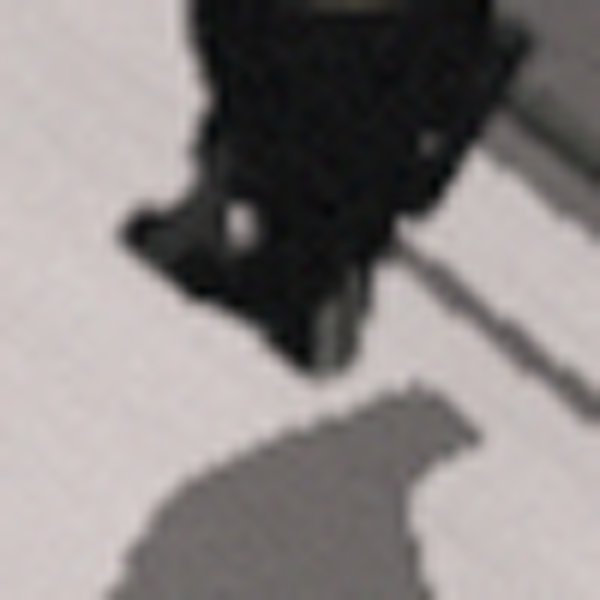

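Call:
carry_out([
  [[0, 0, 0.005, 0, 1], [0, 0, 0.01, 0, 1], [0, 0, 0.014, 0, 1], [0, 0, 0.016, 0, 1], [0, 0, 0.018, 0, 1], [0, 0, 0.019, 0, 1], [0, 0, 0.02, 0, 1], [0, 0, 0.021, 0, 1]],
])

```text
time_s: 6.25
eef_pos: [0.4652, -0.1245, -0.0162]
eef_rot: [1.0, -0.021, -0.001, 0.002]
wrist_force: [-0.2, 0.4, -0.2]
gripper_width: 0.004
```

Call:
carry_out([
  [[0, 0, 0.001, 0, 1], [0, 0, 0.001, 0, 1], [0, 0, 0.002, 0, 1], [0, 0, 0.002, 0, 1], [0, 0, 0.003, 0, 1], [0, 0, 0.003, 0, 1], [0, 0, 0.004, 0, 1], [0, 0, 0.004, 0, 1]],
])

```text
time_s: 7.05
eef_pos: [0.465, -0.1245, -0.0203]
eef_rot: [1.0, -0.021, -0.001, 0.002]
wrist_force: [-0.4, 0.1, 0.2]
gripper_width: -0.001
```

Call:
carry_out([
  [[0, 0, 0.001, 0, 1], [0, 0, 0.001, 0, 1], [0, 0, 0.002, 0, 1], [0, 0, 0.002, 0, 1], [0, 0, 0.003, 0, 1], [0, 0, 0.003, 0, 1], [0, 0, 0.004, 0, 1], [0, 0, 0.004, 0, 1]],
])

```text
time_s: 7.85
eef_pos: [0.465, -0.1245, -0.0244]
eef_rot: [1.0, -0.021, -0.001, 0.002]
wrist_force: [0.2, 0.4, 1.4]
gripper_width: 0.001
```

```bash
python3 - <<'E'
from h import *
o,r=state()
p,d=vision.get_image('side');P=cloud('side',d)
u0,v0=287,226
crop(p,u0,v0,u0+50,v0+50,12,'pics/s7.png')
E
```

```text
t 7.85 p [ 0.465  -0.1245 -0.0244] xax -2.37 z [-0.002 -0.005 -1.   ] F [0.15 0.41 1.38] M [ 0.03  0.01 -0.  ] w 0.001 q7 [-0.37  0.33  0.6   2.08 -0.25  0.8   0.34]
```

View pics/s7.png

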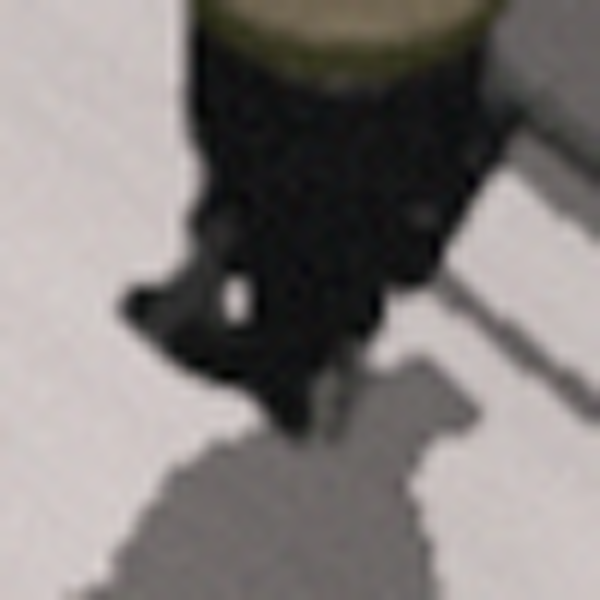

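Call:
carry_out([
  [[0, 0, 0.001, 0, 1], [0, 0, 0.001, 0, 1], [0, 0, 0.002, 0, 1], [0, 0, 0.002, 0, 1], [0, 0, 0.003, 0, 1], [0, 0, 0.003, 0, 1], [0, 0, 0.003, 0, 1], [0, 0, 0.003, 0, 1]],
])

```text
time_s: 8.7
eef_pos: [0.4651, -0.1246, -0.0273]
eef_rot: [1.0, -0.021, -0.001, 0.002]
wrist_force: [-0.9, -0.1, 2.4]
gripper_width: -0.002
```

Call:
carry_out([
  [[0, 0, 0.001, 0, 1], [0, 0, 0.001, 0, 1], [0, 0, 0.002, 0, 1], [0, 0, 0.002, 0, 1], [0, 0, 0.002, 0, 1], [0, 0, 0.002, 0, 1], [0, 0, 0.002, 0, 1], [0, 0, 0.002, 0, 1]],
])

```text
time_s: 9.5
eef_pos: [0.4653, -0.1246, -0.0275]
eef_rot: [1.0, -0.021, -0.001, 0.001]
wrist_force: [-13.6, 3.0, 37.8]
gripper_width: -0.0
```

```bash
sed -i 's/s=r.T@(np.array(X)-o/s=r.T@(np.array(X)-[0,0,.0273]-o/' h.py; python3 - <<'E'
from h import *
to([.4655,-.1246,.12],-1.8)
to([.546,-.122,.12],-1.8)
to([.546,-.122,.051],-1.8)
E
```

```text
t 9.5 p [ 0.4653 -0.1246 -0.0275] xax -2.4 z [-0.002 -0.003 -1.   ] F [-13.64   3.    37.75] M [ 0.71  2.98 -0.  ] w -0.0 q7 [-0.37  0.34  0.6   2.08 -0.26  0.8   0.35]
shift [ 1.000e-04  4.000e-04 -1.202e-01] turn -0.5994073695760562
t 9.5 p [ 0.4653 -0.1246 -0.0275] xax -2.4 z [-0.002 -0.003 -1.   ] F [-13.64   3.    37.75] M [ 0.71  2.98 -0.  ] w -0.0 q7 [-0.37  0.34  0.6   2.08 -0.26  0.8   0.35]
shift [ 0.0804 -0.0056 -0.1204] turn -0.5994073695760562
t 9.5 p [ 0.4653 -0.1246 -0.0275] xax -2.4 z [-0.002 -0.003 -1.   ] F [-13.64   3.    37.75] M [ 0.71  2.98 -0.  ] w -0.0 q7 [-0.37  0.34  0.6   2.08 -0.26  0.8   0.35]
shift [ 0.0805 -0.0058 -0.0514] turn -0.5994073695760562
```

Call:
carry_out([
  [[0, 0, -0.045, -0.6, 0.1], [0, 0, -0.09, -0.6, 0.1], [0, 0, -0.12, -0.6, 0.1], [0.02, -0.003, -0.12, -0.6, 0.1], [0.06, -0.005, -0.12, -0.6, 0.1], [0.08, -0.006, -0.12, -0.6, 0.1], [0.08, -0.006, -0.11, -0.6, 0.1], [0.08, -0.006, -0.1, -0.6, 0.1]],
])

```text
time_s: 10.3
eef_pos: [0.545, -0.1218, 0.0712]
eef_rot: [1.0, -0.016, -0.001, 0.002]
wrist_force: [-0.7, -0.7, -0.4]
gripper_width: 0.445
```

Call:
carry_out([
  [[0, 0, 0.01, 0, 0.1], [0, 0, 0.025, 0, 0.1], [0, 0, 0.04, 0, 0.1], [0, 0, 0.049, 0, 0.1], [0, 0, 0.049, 0, 1], [0, 0, 0.049, 0, 1], [0, 0, 0.049, 0, 1], [0, 0, 0.049, 0, 1]],
])

```text
time_s: 11.1
eef_pos: [0.5445, -0.1222, 0.0222]
eef_rot: [1.0, -0.016, -0.002, 0.002]
wrist_force: [-1.5, 0.4, -4.9]
gripper_width: 0.093
```

Call:
carry_out([
  [[-0.012, 0, 0, 0, 1], [-0.024, 0, 0, 0, 1], [-0.036, 0, 0, 0, 1], [-0.048, 0, 0, 0, 1], [-0.06, 0, 0, 0, 1], [-0.072, 0, 0, 0, 1], [-0.084, 0, 0, 0, 1], [-0.09, 0, 0, 0, 1]],
])

```text
time_s: 11.9
eef_pos: [0.4539, -0.1195, 0.0223]
eef_rot: [1.0, -0.016, -0.001, 0.002]
wrist_force: [4.2, -2.8, -17.6]
gripper_width: 0.092
```

Call:
carry_out([
  [[-0.008, 0, 0, 0, 1], [-0.016, 0, 0, 0, 1], [-0.022, 0, 0, 0, 1], [-0.026, 0, 0, 0, 1], [-0.03, 0, 0, 0, 1], [-0.034, 0, 0, 0, 1], [-0.036, 0, 0, 0, 1], [-0.036, 0, 0, 0, 1]],
])

```text
time_s: 12.7
eef_pos: [0.4252, -0.1188, 0.0229]
eef_rot: [1.0, -0.015, 0.007, 0.004]
wrist_force: [48.1, -7.4, -70.2]
gripper_width: 0.091
```

Call:
carry_out([
  [[0.001, 0, -0.001, 0, 1], [0.001, 0, -0.001, 0, 0.1], [0.001, 0, -0.001, 0, 0.1], [0.001, 0, -0.001, 0, 0.1], [0.001, 0, -0.04, 0, 0.1], [0.001, 0, -0.08, 0, 0.1], [0.001, 0, -0.12, 0, 0.1], [0.001, 0, -0.17, 0, 0.1]],
])

```text
time_s: 13.5
eef_pos: [0.423, -0.1176, 0.1943]
eef_rot: [1.0, -0.015, 0.006, 0.004]
wrist_force: [1.9, -0.1, 0.2]
gripper_width: 0.45
```

```bash
python3 - <<'E'
from h import *
to([.40,.10,.2],70)
E
```

```text
t 13.5 p [ 0.423  -0.1176  0.1943] xax -1.77 z [ 0.012 -0.007 -1.   ] F [ 1.89 -0.11  0.21] M [ 0.02 -0.05 -0.03] w 0.45 q7 [-0.53 -0.15  0.64  1.97  0.1   1.28  0.05]
shift [-0.03   -0.217   0.0197] turn -71.7663995409454
```

```bash
python3 - <<'E'
from h import *
to([.394,.176,.12],98.1)
p,d=vision.get_image('top');crop(p,120,130,430,290,2.5,'pics/t8.png')
E
```

```text
t 13.5 p [ 0.423  -0.1176  0.1943] xax -1.77 z [ 0.012 -0.007 -1.   ] F [ 1.89 -0.11  0.21] M [ 0.02 -0.05 -0.03] w 0.45 q7 [-0.53 -0.15  0.64  1.97  0.1   1.28  0.05]
shift [-0.0393 -0.2933  0.099 ] turn 80.1336004590546
```

View pics/t8.png

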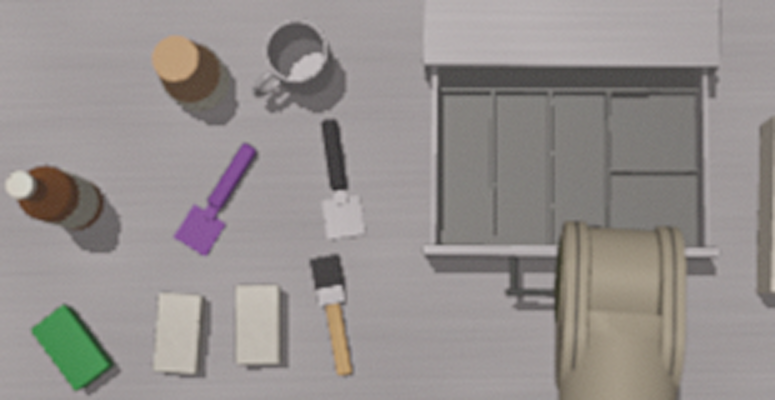

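```bash
python3 - <<'E'
from h import *
def c(x,y,z): return px2w('top',(x+.5)/2.5-.5+120,(y+.5)/2.5-.5+130,z)
for n,x,y,z in [('L1 left wall floor',442,170,.018),('div12',493,170,.033),('div23',551,170,.033),('div3c',608,150,.033),('cell right',697,150,.018),('cell div',650,172,.033),('back l',465,93,.033),('back r',655,97,.033),('front inner top L',470,247,.084),('front top outerL corner',425,252,.084),('front top R corner',716,255,.084),('sidewall l top',434,170,.07),('sidewall r top',705,170,.07)]:
    X=c(x,y,z)
    a=np.radians(-1.8);R2=np.array([[np.cos(a),np.sin(a)],[-np.sin(a),np.cos(a)]])
    print(n,X.round(3),'drawerframe rel bar',(R2@(X[:2]-[.4252,-.121])).round(3))
E
```

```text
L1 left wall floor [0.593 0.037 0.018] drawerframe rel bar [0.162 0.163]
div12 [ 0.589 -0.029  0.033] drawerframe rel bar [0.161 0.097]
div23 [ 0.587 -0.103  0.033] drawerframe rel bar [0.162 0.023]
div3c [ 0.612 -0.176  0.033] drawerframe rel bar [ 0.188 -0.05 ]
cell right [ 0.611 -0.293  0.018] drawerframe rel bar [ 0.191 -0.166]
cell div [ 0.582 -0.229  0.033] drawerframe rel bar [ 0.16  -0.103]
back l [0.69  0.005 0.033] drawerframe rel bar [0.261 0.134]
back r [ 0.679 -0.239  0.033] drawerframe rel bar [ 0.257 -0.11 ]
front inner top L [0.487 0.003 0.084] drawerframe rel bar [0.058 0.126]
front top outerL corner [0.482 0.059 0.084] drawerframe rel bar [0.052 0.182]
front top R corner [ 0.471 -0.297  0.084] drawerframe rel bar [ 0.051 -0.175]
sidewall l top [0.586 0.046 0.07 ] drawerframe rel bar [0.155 0.172]
sidewall r top [ 0.578 -0.291  0.07 ] drawerframe rel bar [ 0.158 -0.165]
```

Call:
carry_out([
  [[-0.005, -0.045, 0, -8.5, 0.1], [-0.01, -0.09, 0, -17, 0.1], [-0.015, -0.13, 0, -25.5, 0.1], [-0.02, -0.17, 0, -34, 0.1], [-0.025, -0.21, 0, -42.5, 0.1], [-0.03, -0.25, 0, -51, 0.1], [-0.035, -0.28, 0.02, -59, 0.1], [-0.039, -0.293, 0.05, -67, 0.1]],
])

```text
time_s: 14.35
eef_pos: [0.3987, 0.179, 0.1508]
eef_rot: [0.84, 0.542, 0.01, 0.008]
wrist_force: [0.4, 0.1, -0.3]
gripper_width: 0.452
```

```bash
python3 - <<'E'
from h import *
to([.394,.176,.05],98.1)
E
```

```text
t 14.35 p [0.3987 0.179  0.1508] xax 65.69 z [ 0.025 -0.004 -1.   ] F [ 0.41  0.08 -0.29] M [-0.    0.01  0.05] w 0.452 q7 [-0.9  -0.08  0.34  2.03  0.05  1.17  0.57]
shift [-0.0055 -0.0062  0.1279] turn -32.41201610333739
```

Call:
carry_out([
  [[-0.003, -0.003, 0.02, -8, 0.1], [-0.006, -0.006, 0.04, -16, 0.1], [-0.006, -0.006, 0.07, -24, 0.1], [-0.006, -0.006, 0.1, -32.4, 0.1], [-0.006, -0.006, 0.128, -32.4, 0.1], [-0.006, -0.006, 0.128, -32.4, 0.1], [-0.006, -0.006, 0.128, -32.4, 0.1], [-0.006, -0.006, 0.128, -32.4, 0.1]],
])

```text
time_s: 15.15
eef_pos: [0.395, 0.1761, 0.0242]
eef_rot: [0.656, 0.755, 0.008, 0.011]
wrist_force: [-0.5, 0.7, 0.4]
gripper_width: 0.449
```

```bash
python3 - <<'E'
from h import *
to([.394,.176,.003],98.1)
p,d=vision.get_image('side');crop(p,190,170,290,250,7,'pics/s9.png')
E
```

```text
t 15.15 p [0.395  0.1761 0.0242] xax 98.04 z [ 0.027 -0.002 -1.   ] F [-0.55  0.69  0.35] M [-0.04  0.06 -0.01] w 0.449 q7 [-0.9   0.09  0.38  2.18 -0.02  0.86  1.2 ]
shift [ 0.0004 -0.0023  0.0485] turn -0.056204932674845054
```

View pics/s9.png

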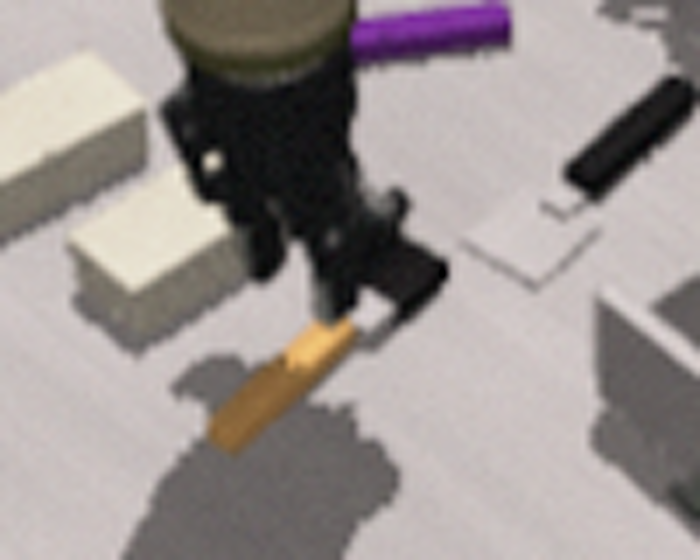

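Call:
carry_out([
  [[0, -0.002, 0.015, 0, 0.1], [0, -0.002, 0.03, 0, 0.1], [0, -0.002, 0.043, 0, 0.1], [0, -0.002, 0.043, 0, 0.1], [0, -0.002, 0.043, 0, 1], [0, -0.002, 0.043, 0, 1], [0, -0.002, 0.043, 0, 1], [0, -0.002, 0.043, 0, 1]],
], force=80)

```text
time_s: 16.0
eef_pos: [0.395, 0.1764, -0.0174]
eef_rot: [0.656, 0.755, 0.009, 0.011]
wrist_force: [-1.8, -1.1, 6.5]
gripper_width: 0.206
```

Call:
carry_out([
  [[0, 0, -0.02, 0, 1], [0, 0, -0.05, 0, 1], [0, 0, -0.08, 0, 1], [0, 0, -0.11, 0, 1], [0, 0, -0.14, 0, 1], [0, 0, -0.14, 0, 1], [0, 0, -0.14, 0, 1], [0, 0, -0.14, 0, 1]],
])

```text
time_s: 16.8
eef_pos: [0.3906, 0.1762, 0.122]
eef_rot: [0.656, 0.755, 0.009, 0.011]
wrist_force: [-0.1, 0.2, -1.5]
gripper_width: 0.206
```

```bash
python3 - <<'E'
from h import *
to([.572,-.066,.14],88.2)
p,d=vision.get_image('side');crop(p,190,120,290,250,5.5,'pics/s10.png')
E
```

```text
t 16.8 p [0.3906 0.1762 0.122 ] xax 98.05 z [ 0.028 -0.001 -1.   ] F [-0.08  0.2  -1.49] M [-0.01  0.03  0.  ] w 0.206 q7 [-0.93 -0.08  0.37  2.09  0.05  1.1   1.13]
shift [-0.2651  0.1454  0.0147] turn 9.849890191328527
```

View pics/s10.png

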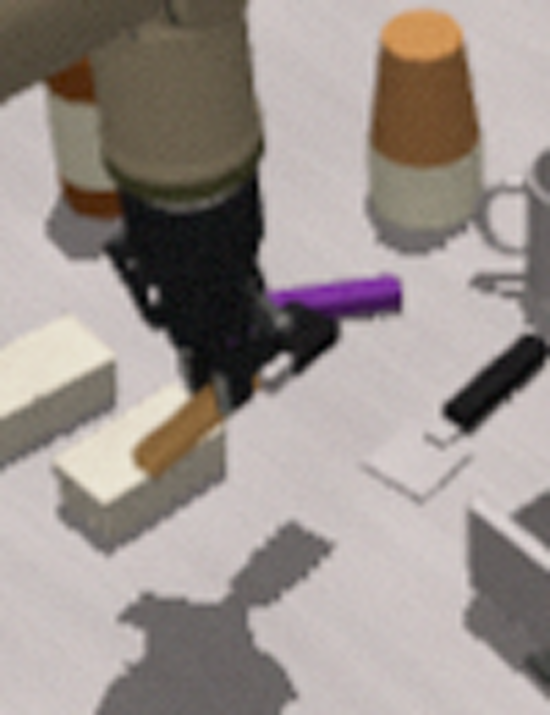

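Call:
carry_out([
  [[-0.035, 0.019, 0.002, 1.3, 1], [-0.07, 0.038, 0.004, 2.6, 1], [-0.105, 0.057, 0.006, 3.9, 1], [-0.14, 0.076, 0.008, 5.2, 1], [-0.175, 0.095, 0.01, 6.5, 1], [-0.21, 0.115, 0.012, 7.8, 1], [-0.24, 0.132, 0.014, 9, 1], [-0.265, 0.145, 0.014, 9.8, 1]],
])

```text
time_s: 17.65
eef_pos: [0.5716, -0.068, 0.1117]
eef_rot: [0.718, 0.696, 0.008, 0.01]
wrist_force: [1.2, -0.4, -0.9]
gripper_width: 0.202
```

```bash
python3 - <<'E'
from h import *
to([.572,-.066,.04],88.2)
p,d=vision.get_image('top');crop(p,240,130,440,270,4,'pics/t11.png')
E
```

```text
t 17.65 p [ 0.5716 -0.068   0.1117] xax 88.16 z [ 0.025 -0.003 -1.   ] F [ 1.23 -0.41 -0.92] M [-0.03  0.05  0.02] w 0.202 q7 [-0.53  0.32  0.68  1.77 -0.22  1.11  1.76]
shift [ 0.0022 -0.0022  0.099 ] turn -0.04437535412203886
```

View pics/t11.png

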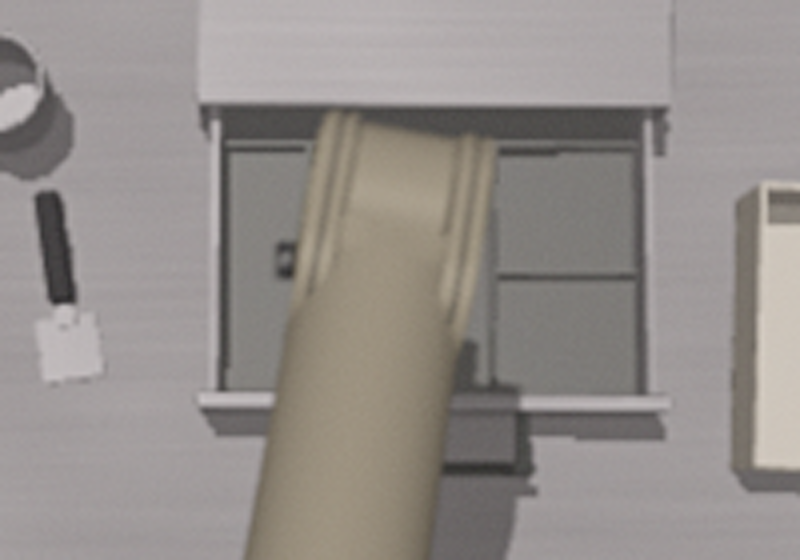

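Call:
carry_out([
  [[0.002, -0.001, 0.025, 0, 1], [0.002, -0.001, 0.05, 0, 1], [0.002, -0.001, 0.075, 0, 1], [0.002, -0.001, 0.095, 0, 1], [0.002, -0.001, 0.102, 0, 1], [0.002, -0.001, 0.106, 0, 1], [0.002, -0.001, 0.109, 0, 1], [0.002, -0.001, 0.109, 0, 1]],
])

```text
time_s: 18.5
eef_pos: [0.5754, -0.0706, 0.0036]
eef_rot: [0.72, 0.694, 0.008, 0.012]
wrist_force: [-0.5, 0.4, -0.4]
gripper_width: 0.202
```

Call:
carry_out([
  [[0.003, 0, 0.002, 0, 1], [0.003, 0, 0.002, 0, 1], [0.003, 0, 0.002, 0, 0.3], [0.003, 0, 0.002, 0, 0.3], [0.003, 0, 0.002, 0, 0.3], [0.003, 0, -0.03, 0, 0.3], [0.003, 0, -0.07, 0, 0.3], [0.003, 0, -0.12, 0, 0.3]],
])

```text
time_s: 19.3
eef_pos: [0.571, -0.067, 0.1238]
eef_rot: [0.72, 0.694, 0.007, 0.011]
wrist_force: [1.9, 0.7, 0.5]
gripper_width: 0.35
```

```bash
python3 - <<'E'
from h import *
to([.48,.12,.16],97)
p,d=vision.get_image('side');crop(p,290,120,430,270,4.5,'pics/s12.png')
E
```

```text
t 19.3 p [ 0.571  -0.067   0.1238] xax 87.92 z [ 0.025 -0.006 -1.   ] F [1.86 0.67 0.48] M [ 0.08 -0.03  0.05] w 0.35 q7 [-0.54  0.3   0.69  1.76 -0.21  1.13  1.74]
shift [ 0.1836 -0.0975 -0.0123] turn -9.077187967708
```

View pics/s12.png

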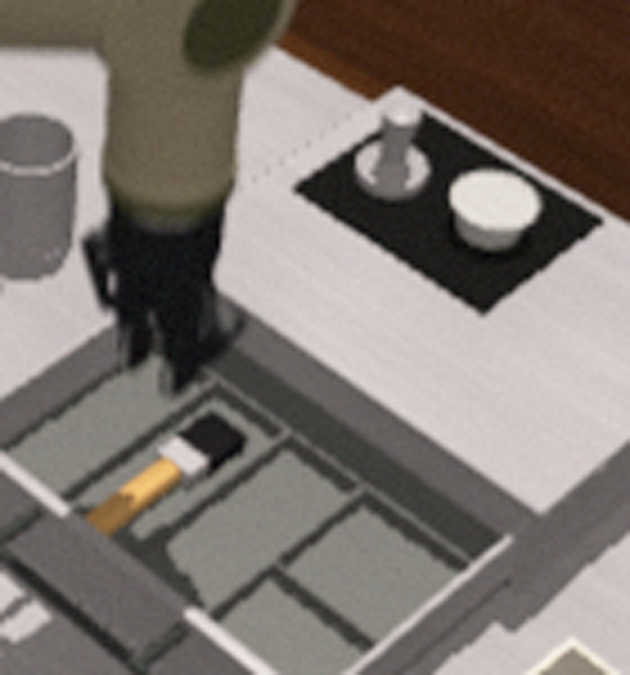

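Call:
carry_out([
  [[0.035, 0.003, -0.01, -1.5, 0.1], [0.07, 0.006, -0.01, -3, 0.1], [0.105, 0.009, -0.01, -4.5, 0.1], [0.14, 0.011, -0.01, -6, 0.1], [0.175, 0.014, -0.01, -7.5, 0.1], [0.21, 0.016, -0.01, -8.8, 0.1], [0.232, 0.017, -0.01, -8.8, 0.1], [0.232, 0.017, -0.01, -8.8, 0.1]],
])

```text
time_s: 20.15
eef_pos: [0.6002, 0.1677, 0.1422]
eef_rot: [0.663, 0.749, 0.01, 0.015]
wrist_force: [-0.4, 0.9, -0.7]
gripper_width: 0.451
```

```bash
python3 - <<'E'
from h import *
to([.6,.175,.05],96.8)
p,d=vision.get_image('side');crop(p,200,130,320,250,5,'pics/s13.png')
E
```

```text
t 20.15 p [0.6002 0.1677 0.1422] xax 96.96 z [ 0.036 -0.004 -0.999] F [-0.37  0.93 -0.66] M [-0.01  0.08  0.04] w 0.451 q7 [-0.8   0.37  0.56  1.61 -0.2   1.19  1.49]
shift [ 0.0082 -0.0035  0.1194] turn 0.15836814084913442
```

View pics/s13.png

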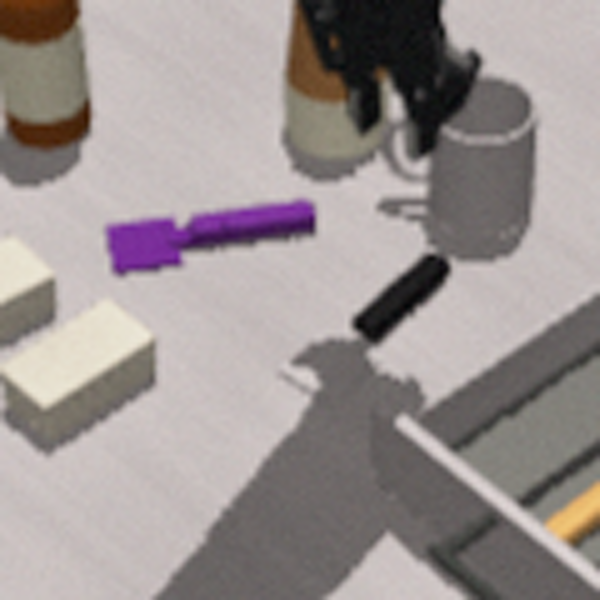

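```bash
python3 - <<'E'
from h import *
for X in [[.661,.182,.018],[.568,.171,.018],[.6,.175,.018]]:
  u,v=w2px('side',X);print((u-200)*5,(v-130)*5)
E
```

```text
437.28894993990536 254.58262556153883
355.7224383641514 325.1245334013503
384.1151542677554 300.2389951359808
```

Call:
carry_out([
  [[0.004, -0.002, 0.02, 0, 0.1], [0.008, -0.003, 0.045, 0, 0.1], [0.008, -0.003, 0.07, 0, 0.1], [0.008, -0.003, 0.095, 0, 0.1], [0.008, -0.003, 0.11, 0, 0.1], [0.008, -0.003, 0.119, 0, 0.1], [0.008, -0.003, 0.119, 0, 0.1], [0.008, -0.003, 0.119, 0, 0.1]],
])

```text
time_s: 21.0
eef_pos: [0.6015, 0.1717, 0.0242]
eef_rot: [0.664, 0.748, 0.011, 0.015]
wrist_force: [-0.3, 0.1, -0.6]
gripper_width: 0.453
```

```bash
python3 - <<'E'
from h import *
to([.6,.175,.006],96.8)
p,d=vision.get_image('side');crop(p,200,130,320,250,5,'pics/s14.png')
E
```

```text
t 21.0 p [0.6015 0.1717 0.0242] xax 96.78 z [ 0.037 -0.005 -0.999] F [-0.32  0.1  -0.64] M [-0.02  0.06  0.02] w 0.453 q7 [-0.76  0.5   0.51  1.71 -0.27  0.97  1.53]
shift [ 0.0038 -0.0027  0.0454] turn -0.01857742934498674
```

View pics/s14.png

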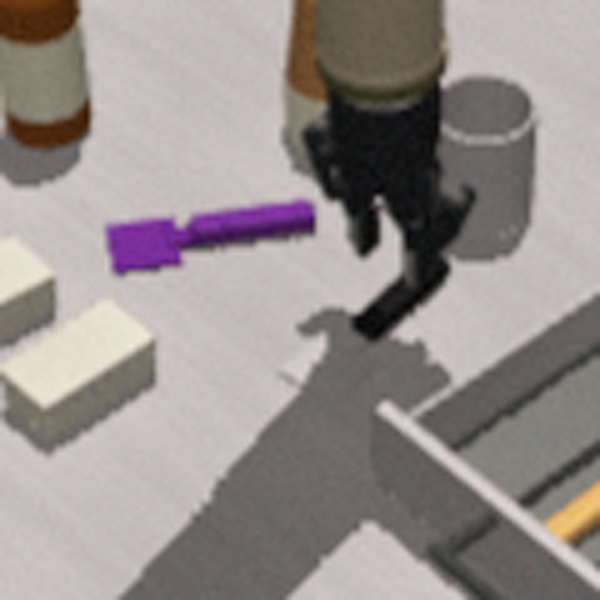

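Call:
carry_out([
  [[0.004, -0.003, 0.015, 0, 0.1], [0.004, -0.003, 0.03, 0, 0.1], [0.004, -0.003, 0.043, 0, 0.1], [0.004, -0.003, 0.043, 0, 0.1], [0.004, -0.003, 0.043, 0, 1], [0.004, -0.003, 0.043, 0, 1], [0.004, -0.003, 0.043, 0, 1], [0.004, -0.003, 0.043, 0, 1]],
])

```text
time_s: 21.85
eef_pos: [0.6, 0.1755, -0.0183]
eef_rot: [0.664, 0.748, 0.011, 0.016]
wrist_force: [0.1, 0.3, -1.5]
gripper_width: 0.225
```

Call:
carry_out([
  [[0, 0, -0.02, 0, 1], [0, 0, -0.05, 0, 1], [0, 0, -0.08, 0, 1], [0, 0, -0.11, 0, 1], [0, 0, -0.15, 0, 1], [0, 0, -0.16, 0, 1], [0, 0, -0.16, 0, 1], [0, 0, -0.16, 0, 1]],
])

```text
time_s: 22.65
eef_pos: [0.5934, 0.1761, 0.1405]
eef_rot: [0.664, 0.748, 0.011, 0.015]
wrist_force: [-0.2, 0.1, -1.4]
gripper_width: 0.224
```

```bash
python3 - <<'E'
from h import *
to([.57,-.139,.16],-91.8)
p,d=vision.get_image('side');crop(p,200,120,440,270,3.3,'pics/s15.png')
E
```

```text
t 22.65 p [0.5934 0.1761 0.1405] xax 96.8 z [ 0.037 -0.004 -0.999] F [-0.2   0.06 -1.38] M [-0.06  0.02 -0.02] w 0.224 q7 [-0.82  0.36  0.56  1.62 -0.19  1.18  1.47]
shift [-0.31   -0.0609  0.0083] turn 8.601863723005863
```

View pics/s15.png

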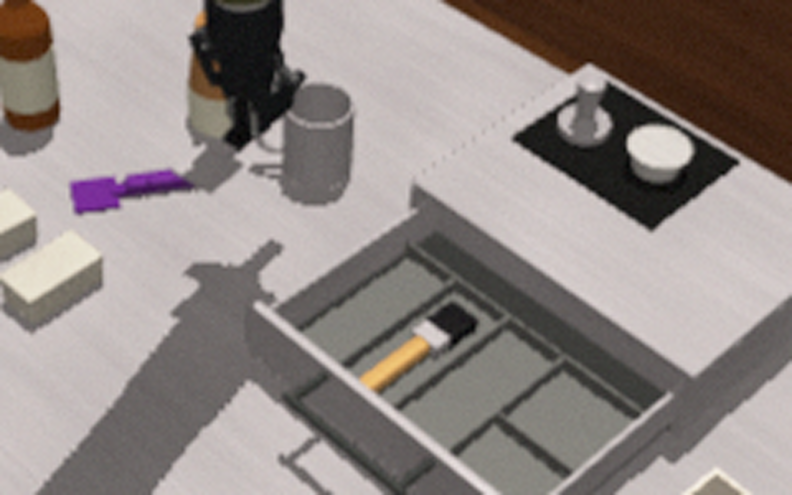

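Call:
carry_out([
  [[-0.02, -0.004, 0.001, 8, 1], [-0.04, -0.008, 0.002, 16, 1], [-0.06, -0.012, 0.003, 24, 1], [-0.08, -0.016, 0.004, 32, 1], [-0.1, -0.02, 0.005, 40, 1], [-0.12, -0.024, 0.006, 48, 1], [-0.14, -0.028, 0.007, 56, 1], [-0.16, -0.031, 0.008, 63, 1]],
])

```text
time_s: 23.5
eef_pos: [0.5805, 0.0125, 0.1308]
eef_rot: [0.957, 0.288, 0.015, 0.008]
wrist_force: [0.5, 0.0, -1.3]
gripper_width: 0.226
```

```bash
python3 - <<'E'
from h import *
to([.57,-.139,.16],-91.8)
E
```

```text
t 23.5 p [0.5805 0.0125 0.1308] xax 33.5 z [ 0.034 -0.006 -0.999] F [ 0.47  0.03 -1.25] M [-0.04 -0.01 -0.02] w 0.226 q7 [-0.79  0.33  0.83  1.75 -0.26  1.15  0.69]
shift [-0.0923  0.1206 -0.0014] turn -54.699177949201385
```

Remaining turn is +125.3.

Call:
carry_out([
  [[-0.012, 0.015, -0.001, 8, 1], [-0.024, 0.03, -0.001, 16, 1], [-0.036, 0.045, -0.001, 24, 1], [-0.048, 0.06, -0.001, 32, 1], [-0.06, 0.075, -0.001, 40, 1], [-0.072, 0.09, -0.001, 48, 1], [-0.084, 0.11, -0.001, 56, 1], [-0.092, 0.12, -0.001, 63, 1]],
])

```text
time_s: 24.3
eef_pos: [0.5689, -0.1404, 0.131]
eef_rot: [0.966, -0.258, 0.016, -0.001]
wrist_force: [-0.4, 0.5, -0.9]
gripper_width: 0.229
```

Call:
carry_out([
  [[0, 0, 0, 8, 1], [0, 0, 0, 16, 1], [0, 0, 0, 24, 1], [0, 0, 0, 32, 1], [0, 0, 0, 40, 1], [0, 0, 0, 48, 1], [0, 0, 0, 56, 1], [0, 0, 0, 62, 1]],
])

```text
time_s: 25.1
eef_pos: [0.568, -0.1404, 0.1295]
eef_rot: [-0.693, 0.721, -0.013, 0.008]
wrist_force: [0.3, -0.1, -0.9]
gripper_width: 0.227
```

```bash
python3 - <<'E'
from h import *
to([.57,-.139,.06],-91.8)
p,d=vision.get_image('side');crop(p,290,120,430,270,4.5,'pics/s16.png')
E
```

```text
t 25.1 p [ 0.568  -0.1404  0.1295] xax -92.28 z [ 0.029 -0.008 -1.   ] F [ 0.27 -0.08 -0.88] M [0.01 0.12 0.05] w 0.227 q7 [-0.79  0.58  1.28  1.74 -0.6   1.24 -0.97]
shift [-0.0021  0.001   0.0968] turn -0.48336014435959385
```

View pics/s16.png

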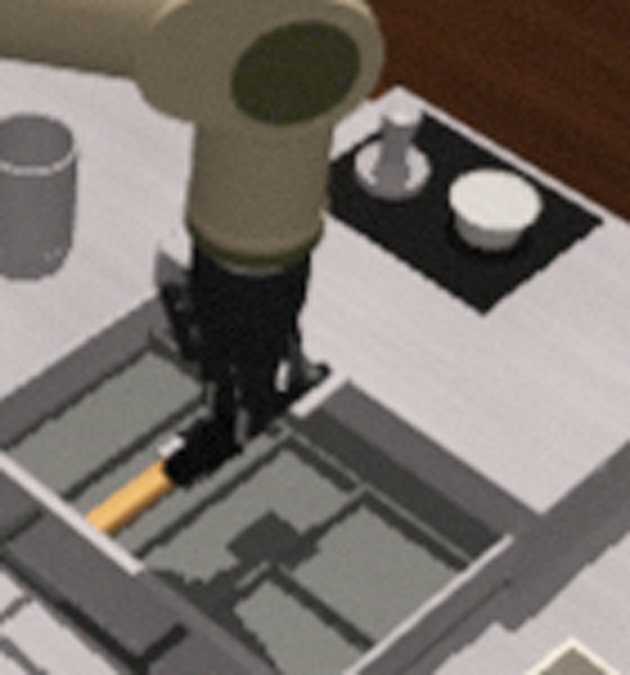

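Call:
carry_out([
  [[-0.002, 0.001, 0.02, 0, 1], [-0.002, 0.001, 0.045, 0, 1], [-0.002, 0.001, 0.07, 0, 1], [-0.002, 0.001, 0.09, 0, 1], [-0.002, 0.001, 0.105, 0, 1], [-0.002, 0.001, 0.115, 0, 1], [-0.002, 0.001, 0.12, 0, 1], [-0.002, 0.001, 0.12, 0, 1]],
])

```text
time_s: 25.95
eef_pos: [0.5705, -0.1393, 0.0092]
eef_rot: [-0.691, 0.723, -0.013, 0.008]
wrist_force: [-1.0, -0.4, -0.9]
gripper_width: 0.225
```

```bash
python3 - <<'E'
from h import *
to([.57,-.139,.028],-91.8)
E
```

```text
t 25.95 p [ 0.5705 -0.1393  0.0092] xax -92.57 z [ 0.029 -0.008 -1.   ] F [-0.98 -0.38 -0.94] M [-0.03  0.05  0.05] w 0.225 q7 [-0.68  0.71  1.11  1.83 -0.74  1.05 -0.89]
shift [-0.0003  0.0008  0.0085] turn -0.7690767612857456
```

Call:
carry_out([
  [[0, 0, 0.003, 0, 1], [0, 0, 0.006, 0, 1], [0, 0, 0.006, 0, 0.25], [0, 0, 0.006, 0, 0.25], [0, 0, 0.006, 0, 0.25], [0, 0, -0.03, 0, 0.25], [0, 0, -0.07, 0, 0.25], [0, 0, -0.12, 0, 0.25]],
])

```text
time_s: 26.75
eef_pos: [0.5662, -0.1381, 0.1298]
eef_rot: [-0.691, 0.723, -0.012, 0.007]
wrist_force: [0.8, 0.8, 1.9]
gripper_width: 0.377
```

```bash
python3 - <<'E'
from h import *
to([.42,.15,.16],0)
p,d=vision.get_image('side');crop(p,290,120,430,270,4.5,'pics/s17.png')
E
```

```text
t 26.75 p [ 0.5662 -0.1381  0.1298] xax -92.58 z [ 0.027 -0.008 -1.   ] F [0.78 0.76 1.93] M [0.07 0.01 0.02] w 0.377 q7 [-0.79  0.57  1.28  1.75 -0.58  1.24 -0.99]
shift [-0.2812  0.1588 -0.0092] turn 87.4158509279109
```

View pics/s17.png

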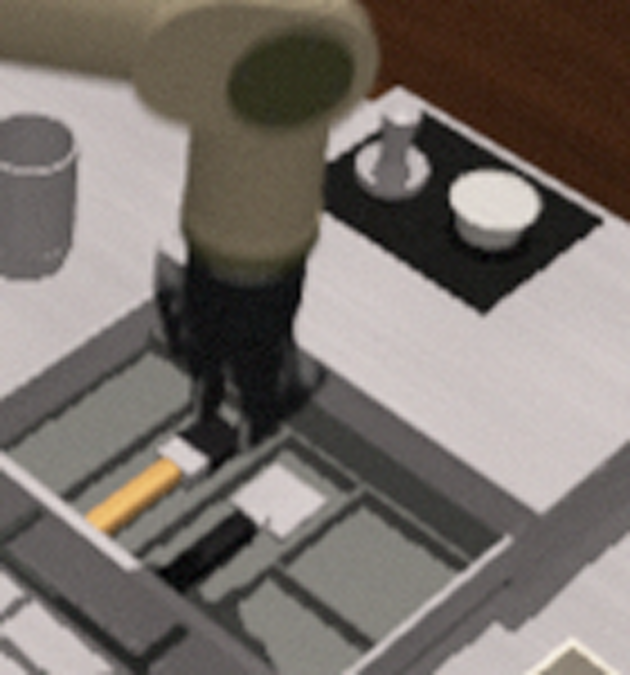

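Call:
carry_out([
  [[-0.035, 0.02, 0, -8, 0.1], [-0.07, 0.04, 0, -16, 0.1], [-0.105, 0.06, 0, -24, 0.1], [-0.14, 0.08, 0, -32, 0.1], [-0.175, 0.1, 0, -40, 0.1], [-0.21, 0.12, -0.003, -48, 0.1], [-0.245, 0.14, -0.006, -56, 0.1], [-0.281, 0.159, -0.009, -62, 0.1]],
])

```text
time_s: 27.6
eef_pos: [0.4224, 0.1495, 0.1396]
eef_rot: [0.965, -0.262, 0.018, -0.002]
wrist_force: [0.9, 0.8, 0.9]
gripper_width: 0.451
```

Call:
carry_out([
  [[0, 0, 0, -8, -0.65], [0, 0, 0, -16, -0.65], [0, 0, 0, -24, -0.65], [0, 0, 0, -32, -0.65], [0, 0, 0, -40, -0.65], [0, 0, 0, -48, -0.65], [0, 0, 0, -56, -0.65], [0, 0, 0, -62, -0.65]],
])

```text
time_s: 28.4
eef_pos: [0.4224, 0.1492, 0.1394]
eef_rot: [0.961, 0.275, 0.016, 0.007]
wrist_force: [-0.4, 0.1, -0.1]
gripper_width: 0.828
```

```bash
python3 - <<'E'
from h import *
to([.399,.274,.1],89.9)
p,d=vision.get_image('top');crop(p,120,130,430,290,2.5,'pics/t18.png')
p,d=vision.get_image('side');crop(p,120,120,440,270,2.5,'pics/s18.png')
E
```

```text
t 28.4 p [0.4224 0.1492 0.1394] xax 31.97 z [ 0.035 -0.005 -0.999] F [-0.38  0.11 -0.06] M [-0.02  0.07 -0.04] w 0.828 q7 [-1.84 -0.39  1.21  2.06  0.41  1.23 -0.23]
shift [ 0.0444 -0.1197  0.0652] turn -57.92876077964172
```

View pics/t18.png

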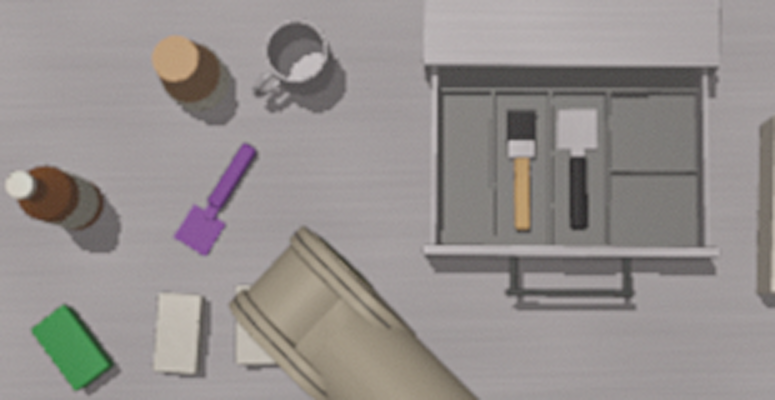

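View pics/s18.png

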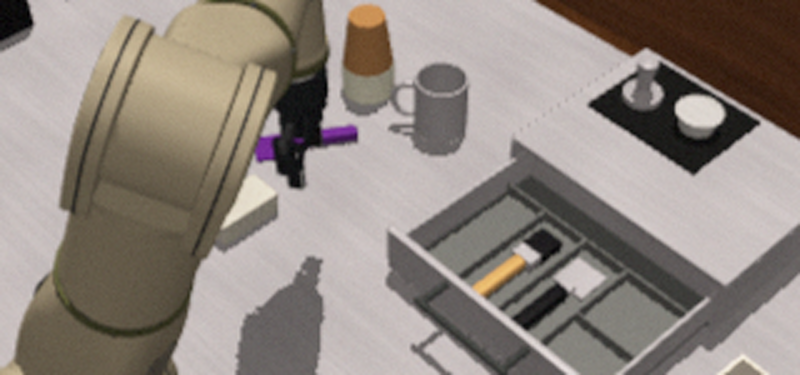

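Call:
carry_out([
  [[0.005, -0.015, 0, -7.5, -0.65], [0.01, -0.03, 0, -15, -0.65], [0.015, -0.045, 0, -22.5, -0.65], [0.022, -0.06, 0, -30, -0.65], [0.028, -0.075, 0, -37.5, -0.65], [0.034, -0.09, 0, -45, -0.65], [0.04, -0.105, 0, -52, -0.65], [0.044, -0.12, 0.01, -58, -0.65]],
])

```text
time_s: 29.3
eef_pos: [0.389, 0.2703, 0.1343]
eef_rot: [0.708, 0.706, 0.016, 0.014]
wrist_force: [-0.5, 0.7, 0.0]
gripper_width: 0.827
```

```bash
python3 - <<'E'
from h import *
to([.399,.274,.045],89.9)
p,d=vision.get_image('top');crop(p,120,130,430,290,2.5,'pics/t19.png')
p,d=vision.get_image('side');crop(p,120,120,320,270,4,'pics/s19.png')
E
```

```text
t 29.3 p [0.389  0.2703 0.1343] xax 89.86 z [ 0.043  0.003 -0.999] F [-0.53  0.74  0.  ] M [-0.01  0.1   0.01] w 0.827 q7 [-2.29 -0.5   1.34  2.02  0.55  1.27  0.42]
shift [0.0034 0.005  0.117 ] turn -0.04435045762029688
```

View pics/s19.png

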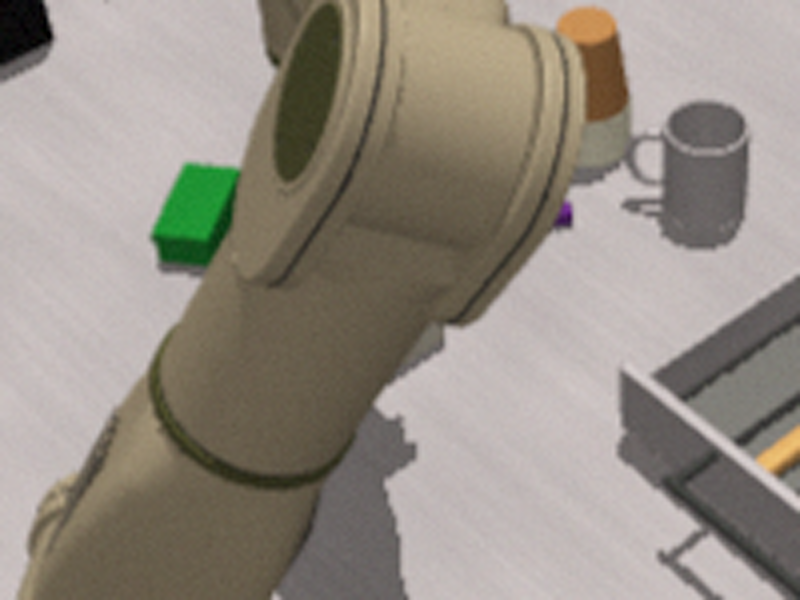

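```bash
cat > fk.py <<'E'
import numpy as np
from scipy.optimize import least_squares
from scipy.spatial.transform import Rotation as Ro
D=[([-1.21354997,0.33286036,-0.06471633,1.46093143,0.02163368,1.34989323,-0.08852231],[.2316,.5801,.2030],68.24,[0,-.001,-1]),
([-0.84,-0.05,0.24,1.9,0.01,1.3,-0.02],[.4003,.2183,.2035],33.88,[0,-.001,-1]),
([-0.42,0.22,0.65,1.7,-0.14,1.26,0.23],[.5469,-.1242,.181],-1.99,[.001,-.001,-1]),
([-0.37,0.37,0.61,1.84,-0.24,1.01,0.3],[.5449,-.1274,.0501],-2.37,[-.001,-.004,-1]),
([-0.37,0.34,0.6,2.08,-0.26,0.8,0.35],[.4653,-.1246,-.0275],-2.4,[-.002,-.003,-1]),
([-0.53,-0.15,0.64,1.97,0.1,1.28,0.05],[.423,-.1176,.1943],-1.77,[.012,-.007,-1]),
([-0.9,-0.08,0.34,2.03,0.05,1.17,0.57],[.3987,.179,.1508],65.69,[.025,-.004,-1]),
([-0.9,0.09,0.38,2.18,-0.02,0.86,1.2],[.395,.1761,.0242],98.04,[.027,-.002,-1]),
([-0.53,0.32,0.68,1.77,-0.22,1.11,1.76],[.5716,-.068,.1117],88.16,[.025,-.003,-1]),
([-0.82,0.36,0.56,1.62,-0.19,1.18,1.47],[.5934,.1761,.1405],96.8,[.037,-.004,-.999]),
([-0.79,0.33,0.83,1.75,-0.26,1.15,0.69],[.5805,.0125,.1308],33.5,[.034,-.006,-.999]),
([-0.79,0.58,1.28,1.74,-0.6,1.24,-0.97],[.568,-.1404,.1295],-92.28,[.029,-.008,-1]),
([-0.68,0.71,1.11,1.83,-0.74,1.05,-0.89],[.5705,-.1393,.0092],-92.57,[.029,-.008,-1]),
([-1.84,-0.39,1.21,2.06,0.41,1.23,-0.23],[.4224,.1492,.1394],31.97,[.035,-.005,-.999]),
([-2.29,-0.5,1.34,2.02,0.55,1.27,0.42],[.389,.2703,.1343],89.86,[.043,.003,-.999])]
def fk(q,p):
    d1,d3,d5,d7=p[:4];a=p[4:8]
    s=p[8:15]
    R=np.eye(3);x=np.zeros(3)
    off=p[15:22]
    ax='zyzyzyz';L=[(0,0,d1),(0,0,0),(a[0],0,d3),(a[1],0,0),(a[2],0,d5),(a[3],0,0),(0,0,d7)]
    for i in range(7):
        R=R@Ro.from_euler(ax[i],s[i]*q[i]+off[i]).as_matrix(); x=x+R@np.array(L[i])
    return x,R
E
cat > fit.py <<'E'
from fk import *
import itertools
S0=[-1,1,0,1,0,1,0]
best=None
def mk(th,s): return np.concatenate([th[:8],s,np.zeros(6),[th[8]]])
def res(th,s):
    r=[]
    for q,p,a,z in D:
        x,R=fk(q,mk(th,s));a=np.radians(a)
        xa=np.array([np.cos(a),np.sin(a),0])
        r+=list(x-p)+list(.3*(R[:,0]-xa))+list(.3*(R[:,2]-z))
    return np.array(r)
for s in itertools.product([-1,1],repeat=7):
    s=np.array(s,float)
    for o in (0,np.pi/2,np.pi,-np.pi/2):
        r0=res(np.array([.36,.42,.4,.2,0,0,0,0,o]),s)
        c=(r0**2).sum()
        if best is None or c<best[0]: best=(c,s,o); 
print(best)
c,s,o=best
f=least_squares(res,[.36,.42,.4,.2,0,0,0,0,o],args=(s,));print(f.cost,f.x.round(4),np.abs(f.fun).max())
np.save('fkp.npy',mk(f.x,s))
from h import *
print(repr(sensors.get_obs()['qpos']))
E
python3 fit.py
```

```text
(np.float64(1.3437503026937758), array([-1.,  1., -1.,  1., -1.,  1., -1.]), 3.141592653589793)
0.007636710580536657 [ 1.4355  0.4339  0.4625  1.5607 -0.005   0.05   -0.0662 -0.0222  3.1433] 0.04812523017924389
array([-2.2929339 , -0.49850854,  1.33788998,  2.01899269,  0.54503266,
        1.26726873,  0.41638667])
```

```bash
cat > fit2.py <<'E'
from fk import *
s=np.array([-1,1,-1,1,-1,1,-1.])
def mk(th): return np.concatenate([th[:8],s,th[8:15]])
def res(th):
    r=[]
    for q,p,a,z in D:
        x,R=fk(q,mk(th));a=np.radians(a)
        xa=np.array([np.cos(a),np.sin(a),0])
        r+=list(x-p)+list(.3*(R[:,0]-xa))+list(.3*(R[:,2]-z))
    r+=list(.01*th[8:14])+[.05*(th[0]-.4),.05*(th[3]-.35)]
    return np.array(r)
f=least_squares(res,[.4,.42,.4,.3,0,0,0,0,0,0,0,0,0,0,np.pi]);print(f.cost,f.x.round(4),np.abs(f.fun).max())
R=f.fun[:9*len(D)].reshape(-1,9);print((R*1000).round(0))
np.save('fkp.npy',mk(f.x))
E
python3 fit2.py
```

```text
0.0008705694205992454 [ 3.4300e-01  4.1340e-01  4.8100e-01  4.3050e-01 -8.3000e-03 -4.6200e-02
  3.9500e-02 -3.3300e-02 -5.8400e-02 -1.0300e-02 -1.3400e-02  6.2000e-03
 -6.2000e-03  2.2000e-03  3.0743e+00] 0.018023644577138342
[[  3.   2.   6.   1.  -0.   0.   3.  -1.   0.]
 [  1.  10.  -4.   2.  -3.  -3.  -2.  -1.   0.]
 [ -0.   1.   2.   0.   0.   3.   2.  -1.   0.]
 [ -4.   3.   1.   0.   1.  -1.  -1.  -1.   0.]
 [ -0.   7.   2.   0.   1.  -1.  -1.  -1.   0.]
 [  7.   8.   1.  -0.   1.   3.  -0.   0.   0.]
 [  4.  16.   1.  -0.   0.   1.   0.  -2.   0.]
 [  3.  10.   1.   1.   0.  -4.  -0.  -2.   0.]
 [ -4.  -2.  -2.   0.  -0.  -2.  -2.  -2.   0.]
 [  1.  -2.   7.  -0.  -0.  -4.   2.  -1.  -0.]
 [ -6.  -5.  -1.   2.  -3.   6.  -2.  -1.  -0.]
 [  1.  -6.  -8.   1.  -0.   1.   2.   1.   0.]
 [ -1.  -4.  -7.   2.  -0.   3.   1.  -1.   0.]
 [ -6.  -4.   2.  -1.   1.   4.  -4.  -0.  -0.]
 [ -0. -18.  -0.  -1.  -0.  -3.  -3.  -4.  -0.]]
```

```bash
cat > fit3.py <<'E'
from fk import *
import fk as F
s=np.array([-1,1,-1,1,-1,1,-1.])
ax='zyzyzyz'
def fk3(q,th):
    R=np.eye(3);x=np.zeros(3)
    d1,d3,d5,d7,a0,a1,a2,a3,a4,y1,y2,y3,y4,y5,o7=th
    L=[(a0,0,d1),(0,y1,0),(a1,0,d3),(a2,y2,0),(a3,0,d5),(a4,y3,0),(0,0,d7)]
    for i in range(7):
        R=R@Ro.from_euler(ax[i],s[i]*q[i]+(o7 if i==6 else 0)).as_matrix(); x=x+R@np.array(L[i])
    return x,R
def res(th):
    r=[]
    for q,p,a,z in D:
        x,R=fk3(q,th);a=np.radians(a)
        xa=np.array([np.cos(a),np.sin(a),0])
        r+=list(x-p)+list(.3*(R[:,0]-xa))+list(.3*(R[:,2]-z))
    r+=list(.003*th[4:14])+[.01*(th[0]-.3),.01*(th[3]-.25)]
    return np.array(r)
if __name__=='__main__':
    f=least_squares(res,[.3,.42,.4,.25]+[0]*10+[np.pi]);print(f.cost,f.x.round(4),np.abs(f.fun).max())
    R=f.fun[:9*len(D)].reshape(-1,9);print((R*1000).round(0))
    np.save('fkp3.npy',f.x)
E
python3 fit3.py
```

```text
0.00016976011842038025 [ 2.0080e-01  4.4970e-01  4.8600e-01  3.1590e-01 -2.8000e-03  1.7000e-03
  1.9000e-03 -2.8000e-03 -5.2000e-03 -2.1800e-02 -2.1600e-02 -1.4000e-03
  0.0000e+00  0.0000e+00  3.1433e+00] 0.007226760176696313
[[-1.  1. -0.  0. -0. -0. -0. -0.  0.]
 [-1. -3. -3.  2. -2. -3. -3. -1.  0.]
 [ 2. -1.  1.  0.  1.  2.  2.  0.  0.]
 [-0.  1. -1.  0.  1. -1. -1. -0.  0.]
 [ 1. -1.  0.  0.  1. -2. -1.  0.  0.]
 [ 2.  1.  1. -0.  1.  4.  0. -0.  0.]
 [-1.  3.  1. -0.  0.  1.  0. -1.  0.]
 [ 1. -1. -0.  1.  0. -3. -1. -1.  0.]
 [-2. -2. -3.  0. -0. -1. -2. -0.  0.]
 [ 0.  1.  3. -1. -0. -2.  1.  1. -0.]
 [-4. -3. -1.  2. -3.  6. -2.  0. -0.]
 [ 2.  1.  0.  1. -0.  1.  2.  1.  0.]
 [ 1.  1. -0.  2. -0.  2. -0.  0.  0.]
 [-1.  2.  2. -0.  1.  7. -1.  0. -0.]
 [ 0. -3. -0.  0. -0. -1. -0. -2. -0.]]
```

```bash
cat > sim.py <<'E'
from fit3 import *
th=np.load('fkp3.npy')
lo=np.array([-2.6,-.5,-1.47,.16,-1.27,.06,-2.6]);hi=np.array([2.6,2.12,1.34,2.42,4.41,2.06,2.6])
def jac(q):
    x,R=fk3(q,th);J=np.zeros((6,7));e=1e-5
    for i in range(7):
        q2=np.array(q,float);q2[i]+=e;x2,R2=fk3(q2,th)
        J[:3,i]=(x2-x)/e;J[3:,i]=Ro.from_matrix(R2@R.T).as_rotvec()/e
    return x,R,J
def step(q,xt,Rt,n=4,rest=None,k=0):
    q=np.array(q,float)
    for _ in range(n):
        x,R,J=jac(q)
        e=np.concatenate([xt-x,Ro.from_matrix(Rt@R.T).as_rotvec()])
        Ji=np.linalg.pinv(J,rcond=1e-3)
        dq=Ji@e
        if rest is not None: dq+=(np.eye(7)-Ji@J)@(k*(rest-q))
        q=np.clip(q+dq,lo+.001,hi-.001)
    return q
def move(q,shift,turn,rows=16,**kw):
    """shift world xyz, turn = world yaw change deg (wrt tool z: -turn)"""
    x0,R0=fk3(q,th)
    for i in range(1,rows+1):
        f=i/rows
        q=step(q,x0+f*np.array(shift),Ro.from_euler('z',turn*f,degrees=True).as_matrix()@R0,**kw)
    return q
if __name__=='__main__':
    for a,b in [(0,1),(1,2),(2,3),(5,6),(6,7),(8,9),(9,10),(10,11),(11,12),(11,13),(13,14)]:
        q,p,an,z=D[a];q2,p2,an2,z2=D[b]
        t=an2-an
        if (a,b)==(11,13):t=124.25
        qs=move(q,np.array(p2)-p,t)
        print(a,b,'true',np.round(q2,2),'sim',qs.round(2))
E
python3 sim.py
```

```text
0 1 true [-0.84 -0.05  0.24  1.9   0.01  1.3  -0.02] sim [-0.85 -0.05  0.24  1.9   0.01  1.3  -0.02]
1 2 true [-0.42  0.22  0.65  1.7  -0.14  1.26  0.23] sim [-0.41  0.23  0.65  1.7  -0.15  1.27  0.23]
2 3 true [-0.37  0.37  0.61  1.84 -0.24  1.01  0.3 ] sim [-0.37  0.36  0.61  1.84 -0.25  1.    0.31]
5 6 true [-0.9  -0.08  0.34  2.03  0.05  1.17  0.57] sim [-0.9  -0.07  0.36  2.02  0.03  1.17  0.6 ]
6 7 true [-0.9   0.09  0.38  2.18 -0.02  0.86  1.2 ] sim [-0.89  0.09  0.37  2.18 -0.03  0.86  1.21]
8 9 true [-0.82  0.36  0.56  1.62 -0.19  1.18  1.47] sim [-0.8   0.37  0.55  1.62 -0.2   1.19  1.48]
9 10 true [-0.79  0.33  0.83  1.75 -0.26  1.15  0.69] sim [-0.8   0.34  0.82  1.73 -0.23  1.17  0.67]
10 11 true [-0.79  0.58  1.28  1.74 -0.6   1.24 -0.97] sim [-0.77  0.62  1.28  1.71 -0.59  1.29 -0.98]
11 12 true [-0.68  0.71  1.11  1.83 -0.74  1.05 -0.89] sim [-0.68  0.71  1.11  1.83 -0.74  1.05 -0.89]
11 13 true [-1.84 -0.39  1.21  2.06  0.41  1.23 -0.23] sim [-1.6  -0.14  1.14  2.03  0.1   1.17  0.06]
13 14 true [-2.29 -0.5   1.34  2.02  0.55  1.27  0.42] sim [-2.28 -0.5   1.34  2.01  0.52  1.26  0.45]
```

```bash
cat > search.py <<'E'
from sim import *
import sys,time
q0=np.array([-2.2929339,-0.49850854,1.33788998,2.01899269,0.54503266,1.26726873,0.41638667])
rng=np.random.default_rng(0)
x0,R0=fk3(q0,th);yaw0=89.9
goal=(np.array([.395,.273,.13]))
best=[]
t=time.time()
while time.time()-t<400:
    n=rng.integers(1,4);q=q0;x=x0;yaw=yaw0;path=[];m=9;ok=True
    for k in range(n+1):
        if k<n:
            r=rng.uniform(.42,.8);a=rng.uniform(-.3,1.2);p=np.array([r*np.cos(a),r*np.sin(a),rng.uniform(.2,.45)]);y2=rng.uniform(-60,150)
        else: p=goal;y2=89.9
        q=move(q,p-x,y2-yaw,rows=int(max(8,np.linalg.norm(p-x)/.06,abs(y2-yaw)/12)),n=2)
        xx,_=fk3(q,th)
        m=min(m,np.min(np.minimum(q-lo,hi-q)))
        if np.linalg.norm(xx-p)>.01 or m<.02: ok=False;break
        x=p;yaw=y2;path.append((p.round(3).tolist(),round(y2)))
    if not ok: continue
    c=np.abs(q[2]);best.append((c,m,q.round(2).tolist(),path))
best.sort(key=lambda b:b[0])
print(len(best))
for b in best[:8]:print(b)
E
timeout 560 python3 search.py
```

```text
278
(np.float64(0.3243444277582382), np.float64(0.19928590900498322), [-1.03, 0.04, 0.32, 1.97, 0.02, 1.1, 0.85], [([0.45, 0.09, 0.202], -49), ([0.725, 0.241, 0.29], -38), ([0.565, -0.063, 0.304], 122), ([0.395, 0.273, 0.13], 90)])
(np.float64(0.4732511349304299), np.float64(0.04890606369760708), [-1.18, 0.03, 0.47, 1.98, 0.01, 1.1, 0.86], [([0.537, 0.402, 0.321], -47), ([0.693, -0.039, 0.321], 44), ([0.517, -0.093, 0.438], 81), ([0.395, 0.273, 0.13], 90)])
(np.float64(0.4906503051153179), np.float64(0.056062373675076715), [-1.2, 0.03, 0.49, 1.98, 0.01, 1.1, 0.86], [([0.43, -0.114, 0.366], -14), ([0.401, 0.498, 0.283], -8), ([0.637, 0.28, 0.237], -42), ([0.395, 0.273, 0.13], 90)])
(np.float64(0.49282777985097903), np.float64(0.03856001278658294), [-1.2, 0.03, 0.49, 1.98, 0.01, 1.1, 0.86], [([0.456, -0.022, 0.364], 17), ([0.368, 0.245, 0.364], -27), ([0.519, 0.494, 0.216], -9), ([0.395, 0.273, 0.13], 90)])
(np.float64(0.4995984271415732), np.float64(0.04879479321917235), [-1.2, 0.03, 0.5, 1.98, 0.01, 1.1, 0.86], [([0.277, 0.583, 0.343], 13), ([0.787, 0.136, 0.328], 117), ([0.494, 0.02, 0.395], 130), ([0.395, 0.273, 0.13], 90)])
(np.float64(0.5249040175712901), np.float64(0.03290786049733807), [-1.23, 0.03, 0.52, 1.98, 0.01, 1.1, 0.86], [([0.461, 0.178, 0.381], -53), ([0.681, 0.12, 0.29], 150), ([0.332, 0.361, 0.298], 122), ([0.395, 0.273, 0.13], 90)])
(np.float64(0.5340929640219624), np.float64(0.116786738016321), [-1.24, 0.03, 0.53, 1.98, 0.01, 1.1, 0.86], [([0.455, -0.04, 0.4], -9), ([0.365, 0.251, 0.237], -49), ([0.704, 0.214, 0.416], 96), ([0.395, 0.273, 0.13], 90)])
(np.float64(0.5365773763780957), np.float64(0.028499994650217797), [-1.24, 0.03, 0.54, 1.98, 0.01, 1.1, 0.86], [([0.462, 0.37, 0.411], -15), ([0.739, -0.076, 0.211], -31), ([0.797, -0.011, 0.302], 122), ([0.395, 0.273, 0.13], 90)])
```

```bash
cat >> h.py <<'E'
def leg(X,dyaw,real=False):
    """total leg in tool axes; dyaw = world yaw change (tool turn = -dyaw)"""
    o,r=state();X=np.array(X,float)-([0,0,.0273] if real else [0,0,0])
    s=r.T@(X-o['eef_pos']);n=int(np.ceil(max(np.linalg.norm(s)/.36,abs(dyaw)/64)))
    print('calls',n,'per-call shift',(s/n).round(3),'turn',round(-dyaw/n,1),'full',s.round(3))
E
python3 - <<'E'
from h import *
leg([.45,.09,.202],-139)
E
```

```text
t 29.4 p [0.3874 0.2698 0.1332] xax 89.85 z [ 0.042  0.002 -0.999] F [ 0.07 -0.15 -0.08] M [ 0.01  0.05 -0.02] w 0.827 q7 [-2.29 -0.5   1.34  2.02  0.55  1.27  0.42]
calls 3 per-call shift [-0.06   0.022 -0.022] turn 46.3 full [-0.18   0.066 -0.066]
```

Call:
carry_out([
  [[-0.007, 0.003, -0.003, 6, -0.65], [-0.015, 0.006, -0.006, 12, -0.65], [-0.022, 0.008, -0.008, 18, -0.65], [-0.03, 0.011, -0.011, 24, -0.65], [-0.038, 0.014, -0.014, 30, -0.65], [-0.045, 0.017, -0.017, 36, -0.65], [-0.052, 0.02, -0.02, 41, -0.65], [-0.06, 0.022, -0.022, 46, -0.65]],
])

```text
time_s: 30.2
eef_pos: [0.409, 0.2085, 0.1563]
eef_rot: [0.93, 0.368, 0.02, 0.007]
wrist_force: [-0.4, -0.1, 1.1]
gripper_width: 0.825
```

```bash
python3 - <<'E'
from h import *
leg([.45,.09,.202],-93)
E
```

```text
t 30.2 p [0.409  0.2085 0.1563] xax 43.24 z [ 0.041  0.001 -0.999] F [-0.36 -0.09  1.11] M [ 0.04  0.03 -0.04] w 0.825 q7 [-1.97 -0.37  1.21  2.02  0.39  1.25 -0.14]
calls 2 per-call shift [-0.025  0.058 -0.022] turn 46.5 full [-0.05   0.116 -0.044]
```

Call:
carry_out([
  [[-0.003, 0.007, -0.003, 6, -0.65], [-0.006, 0.014, -0.006, 12, -0.65], [-0.009, 0.022, -0.008, 18, -0.65], [-0.012, 0.029, -0.011, 24, -0.65], [-0.015, 0.036, -0.014, 30, -0.65], [-0.019, 0.043, -0.017, 36, -0.65], [-0.022, 0.05, -0.02, 41, -0.65], [-0.025, 0.058, -0.022, 46, -0.65]],
])

```text
time_s: 31.0
eef_pos: [0.4301, 0.1478, 0.1794]
eef_rot: [0.999, -0.03, 0.021, -0.001]
wrist_force: [-0.4, -0.1, 1.2]
gripper_width: 0.824
```

```bash
python3 - <<'E'
from h import *
leg([.45,.09,.202],-47)
E
```

```text
t 31.0 p [0.4301 0.1478 0.1794] xax -3.41 z [ 0.041  0.001 -0.999] F [-0.39 -0.1   1.21] M [ 0.01 -0.04  0.03] w 0.824 q7 [-1.67 -0.3   1.08  2.    0.3   1.27 -0.75]
calls 1 per-call shift [ 0.024  0.056 -0.022] turn 47.0 full [ 0.024  0.056 -0.022]
```

Call:
carry_out([
  [[0.003, 0.007, -0.003, 6, -0.65], [0.006, 0.014, -0.006, 12, -0.65], [0.009, 0.022, -0.008, 18, -0.65], [0.012, 0.029, -0.011, 24, -0.65], [0.015, 0.036, -0.014, 30, -0.65], [0.019, 0.043, -0.017, 36, -0.65], [0.022, 0.05, -0.02, 41, -0.65], [0.024, 0.056, -0.022, 46, -0.65]],
])

```text
time_s: 31.8
eef_pos: [0.4503, 0.089, 0.2024]
eef_rot: [0.906, -0.423, 0.018, -0.009]
wrist_force: [-0.1, 0.1, 0.5]
gripper_width: 0.827
```

```bash
python3 - <<'E'
from h import *
leg([.725,.241,.29],11)
E
```

```text
t 31.8 p [0.4503 0.089  0.2024] xax -50.06 z [ 0.041  0.001 -0.999] F [-0.1   0.08  0.45] M [0.03 0.06 0.01] w 0.827 q7 [-1.43 -0.26  1.    1.95  0.24  1.3  -1.37]
calls 1 per-call shift [ 0.062 -0.311 -0.076] turn -11.0 full [ 0.062 -0.311 -0.076]
```

Call:
carry_out([
  [[0.008, -0.035, -0.02, -1, -0.65], [0.016, -0.075, -0.04, -3, -0.65], [0.024, -0.115, -0.055, -4, -0.65], [0.032, -0.155, -0.065, -6, -0.65], [0.04, -0.195, -0.075, -7, -0.65], [0.048, -0.235, -0.076, -8, -0.65], [0.056, -0.275, -0.076, -10, -0.65], [0.062, -0.311, -0.076, -11, -0.65]],
])

```text
time_s: 32.6
eef_pos: [0.7274, 0.2413, 0.2877]
eef_rot: [0.942, -0.336, 0.018, -0.007]
wrist_force: [1.3, 1.1, 0.7]
gripper_width: 0.824
```

```bash
python3 - <<'E'
from h import *
leg([.565,-.063,.304],160)
E
```

```text
t 32.6 p [0.7274 0.2413 0.2877] xax -39.26 z [ 0.039  0.001 -0.999] F [1.33 1.07 0.69] M [0.08 0.02 0.01] w 0.824 q7 [-0.81  0.77  0.96  0.91 -0.61  1.66 -0.79]
calls 3 per-call shift [ 0.022  0.113 -0.008] turn -53.3 full [ 0.067  0.338 -0.023]
```

Call:
carry_out([
  [[0.003, 0.014, -0.001, -6.7, -0.65], [0.006, 0.028, -0.002, -13.4, -0.65], [0.009, 0.042, -0.003, -20, -0.65], [0.011, 0.056, -0.004, -26.7, -0.65], [0.014, 0.07, -0.005, -33.4, -0.65], [0.017, 0.085, -0.006, -40, -0.65], [0.02, 0.1, -0.007, -46.7, -0.65], [0.022, 0.113, -0.008, -53.3, -0.65]],
])

```text
time_s: 33.4
eef_pos: [0.6727, 0.1379, 0.2932]
eef_rot: [0.992, 0.121, 0.019, 0.002]
wrist_force: [0.3, -0.7, -0.0]
gripper_width: 0.825
```

```bash
python3 - <<'E'
from h import *
leg([.565,-.063,.304],107)
E
```

```text
t 33.4 p [0.6727 0.1379 0.2932] xax 13.97 z [ 0.038  0.    -0.999] F [ 0.27 -0.72 -0.02] M [-0.04  0.    0.03] w 0.825 q7 [-0.81  0.52  0.86  1.2  -0.38  1.55  0.22]
calls 2 per-call shift [-0.076  0.085 -0.007] turn -53.5 full [-0.153  0.169 -0.015]
```

Call:
carry_out([
  [[-0.01, 0.011, -0.001, -6.7, -0.65], [-0.019, 0.021, -0.002, -13.4, -0.65], [-0.029, 0.032, -0.003, -20, -0.65], [-0.038, 0.043, -0.004, -26.7, -0.65], [-0.048, 0.053, -0.005, -33.4, -0.65], [-0.057, 0.064, -0.006, -40, -0.65], [-0.067, 0.075, -0.007, -46.7, -0.65], [-0.076, 0.085, -0.007, -53.5, -0.65]],
])

```text
time_s: 34.2
eef_pos: [0.6191, 0.0353, 0.2981]
eef_rot: [0.832, 0.554, 0.016, 0.011]
wrist_force: [0.0, -0.3, -0.4]
gripper_width: 0.826
```

```bash
python3 - <<'E'
from h import *
leg([.565,-.063,.304],54)
E
```

```text
t 34.2 p [0.6191 0.0353 0.2981] xax 67.37 z [ 0.038 -0.    -0.999] F [ 0.   -0.29 -0.39] M [-0.01  0.04  0.04] w 0.826 q7 [-0.71  0.3   0.74  1.39 -0.2   1.49  1.2 ]
calls 1 per-call shift [-0.111 -0.012 -0.008] turn -54.0 full [-0.111 -0.012 -0.008]
```

Call:
carry_out([
  [[-0.014, -0.002, -0.001, -6.7, -0.65], [-0.028, -0.003, -0.002, -13.4, -0.65], [-0.042, -0.005, -0.003, -20, -0.65], [-0.056, -0.006, -0.004, -26.7, -0.65], [-0.07, -0.008, -0.005, -33.4, -0.65], [-0.084, -0.009, -0.006, -40, -0.65], [-0.098, -0.011, -0.007, -46.7, -0.65], [-0.111, -0.012, -0.008, -54, -0.65]],
])

```text
time_s: 35.0
eef_pos: [0.5646, -0.0642, 0.304]
eef_rot: [0.491, 0.871, 0.009, 0.016]
wrist_force: [-0.2, -0.1, 0.9]
gripper_width: 0.826
```

```bash
python3 - <<'E'
from h import *
leg([.395,.273,.10],-32)
p,d=vision.get_image('top');crop(p,120,210,280,300,5,'pics/t20.png')
E
```

```text
t 35.0 p [ 0.5646 -0.0642  0.304 ] xax 121.22 z [ 0.037 -0.    -0.999] F [-0.23 -0.09  0.92] M [-0.01 -0.05  0.02] w 0.826 q7 [-0.56  0.15  0.68  1.52 -0.1   1.47  2.23]
calls 2 per-call shift [0.19  0.012 0.099] turn 16.0 full [0.38  0.023 0.197]
```

View pics/t20.png

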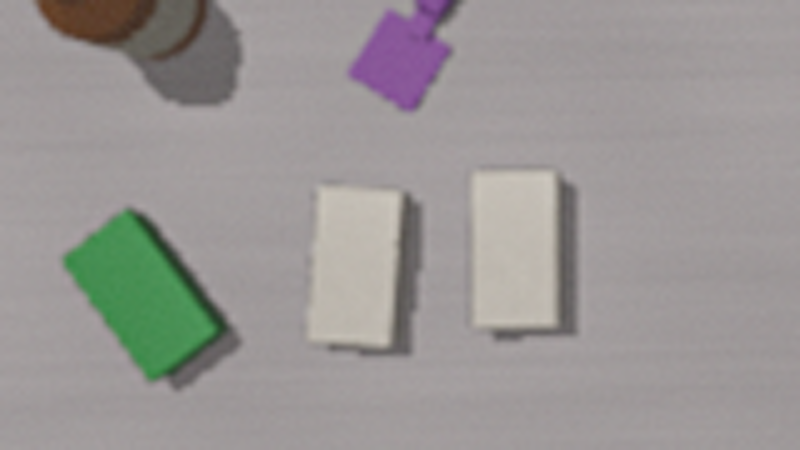

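Call:
carry_out([
  [[0.03, 0.002, 0.005, 2, -0.65], [0.06, 0.003, 0.015, 4, -0.65], [0.095, 0.005, 0.03, 6.5, -0.65], [0.13, 0.007, 0.05, 9, -0.65], [0.165, 0.009, 0.07, 11.5, -0.65], [0.2, 0.012, 0.09, 14, -0.65], [0.235, 0.014, 0.11, 17, -0.65], [0.27, 0.016, 0.13, 20, -0.65]],
])

```text
time_s: 35.85
eef_pos: [0.4406, 0.1724, 0.1687]
eef_rot: [0.636, 0.771, 0.012, 0.015]
wrist_force: [0.4, 1.0, 0.3]
gripper_width: 0.829
```

```bash
python3 - <<'E'
from h import *
to([.399,.274,.085],89.9)
E
```

```text
t 35.85 p [0.4406 0.1724 0.1687] xax 100.97 z [ 0.037 -0.    -0.999] F [0.43 1.   0.34] M [ 0.02 -0.03 -0.05] w 0.829 q7 [-0.88 -0.03  0.39  1.94  0.03  1.19  1.27]
shift [ 0.1085 -0.0256  0.1094] turn 11.073522701503634
```

Call:
carry_out([
  [[0.025, -0.006, 0.01, 3, -0.65], [0.05, -0.012, 0.02, 6, -0.65], [0.075, -0.018, 0.04, 8, -0.65], [0.1, -0.024, 0.06, 10, -0.65], [0.108, -0.026, 0.08, 11, -0.65], [0.108, -0.026, 0.1, 11, -0.65], [0.108, -0.026, 0.109, 11, -0.65], [0.108, -0.026, 0.109, 11, -0.65]],
])

```text
time_s: 36.65
eef_pos: [0.3985, 0.2725, 0.057]
eef_rot: [0.709, 0.705, 0.012, 0.013]
wrist_force: [0.1, -0.2, 1.1]
gripper_width: 0.822
```

```bash
python3 - <<'E'
from h import *
to([.399,.274,.014],89.9)
p,d=vision.get_image('side');crop(p,140,120,280,240,5,'pics/s21.png')
E
```

```text
t 36.65 p [0.3985 0.2725 0.057 ] xax 89.72 z [ 0.036 -0.002 -0.999] F [ 0.07 -0.23  1.08] M [-0.04  0.05 -0.01] w 0.822 q7 [-0.98  0.14  0.29  2.04 -0.02  0.95  0.88]
shift [ 0.0016 -0.002   0.0703] turn -0.17931030745211274
```

View pics/s21.png

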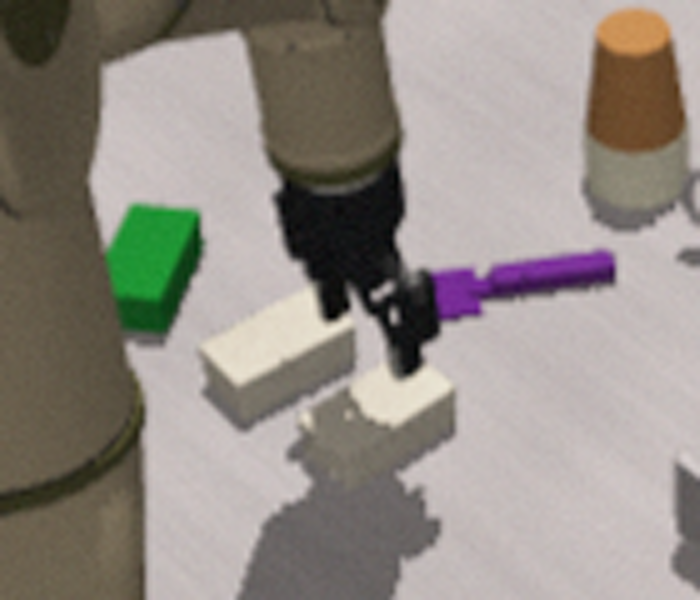

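Call:
carry_out([
  [[0.001, -0.002, 0.02, 0, -0.65], [0.001, -0.002, 0.04, 0, -0.65], [0.001, -0.002, 0.06, 0, -0.65], [0.001, -0.002, 0.074, 0, -0.65], [0.001, -0.002, 0.075, 0, 1], [0.001, -0.002, 0.075, 0, 1], [0.001, -0.002, 0.075, 0, 1], [0.001, -0.002, 0.075, 0, 1]],
], force=80)

```text
time_s: 37.5
eef_pos: [0.4, 0.2741, -0.0163]
eef_rot: [0.709, 0.705, 0.013, 0.013]
wrist_force: [-0.2, 0.8, -3.9]
gripper_width: 0.628
```

Call:
carry_out([
  [[0, 0, -0.03, 0, 1], [0, 0, -0.06, 0, 1], [0, 0, -0.09, 0, 1], [0, 0, -0.12, 0, 1], [0, 0, -0.14, 0, 1], [0, 0, -0.14, 0, 1], [0, 0, -0.14, 0, 1], [0, 0, -0.14, 0, 1]],
])

```text
time_s: 38.3
eef_pos: [0.3941, 0.2735, 0.1222]
eef_rot: [0.709, 0.705, 0.012, 0.013]
wrist_force: [0.1, -0.2, -4.4]
gripper_width: 0.633
```

```bash
python3 - <<'E'
from h import *
a=[]
for i in range(8):
    p,d=vision.get_image('side');o=sensors.get_obs();a.append(o['wrist_force'])
print(np.mean(a,0),np.std(a,0)); state()
crop(p,140,120,280,240,5,'pics/s22.png')
E
```

```text
[-0.10718095  0.21440162 -3.78391399] [0.32282103 0.60862742 0.41358179]
t 38.7 p [0.3947 0.274  0.1234] xax 89.73 z [ 0.037 -0.001 -0.999] F [-0.17  0.54 -3.86] M [ 0.    0.06 -0.01] w 0.629 q7 [-1.    0.05  0.29  1.98  0.01  1.09  0.85]
```

View pics/s22.png

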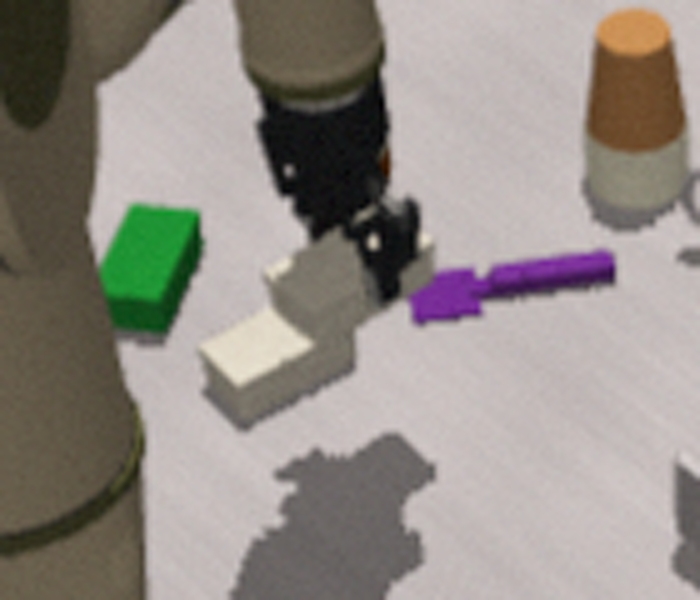

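```bash
python3 - <<'E'
from sim import *
q=np.array([-1.,.05,.29,1.98,.01,1.09,.85])
x,R=fk3(q,th);print(x)
q=move(q,[.1,-.25,.03],-50);print(q.round(2))
x,R=fk3(q,th);q=move(q,np.array([.633,-.236,.14])-x,-41.5);print(q.round(2),(np.minimum(q-lo,hi-q)).round(2))
q=move(q,[0,0,-.14],0);print(q.round(2),(np.minimum(q-lo,hi-q)).round(2))
E
python3 - <<'E'
from h import *
leg([.633,-.236,.14],-91.5)
E
```

```text
[0.39249211 0.27350688 0.12089679]
[-0.72  0.05  0.58  1.92  0.    1.16  0.55]
[-0.25  0.57  0.77  1.44 -0.37  1.28  0.5 ] [2.35 1.07 0.57 0.98 0.9  0.78 2.1 ]
[-0.21  0.7   0.69  1.55 -0.46  1.05  0.55] [2.39 1.2  0.65 0.87 0.81 0.99 2.05]
t 38.7 p [0.3947 0.274  0.1234] xax 89.73 z [ 0.037 -0.001 -0.999] F [-0.17  0.54 -3.86] M [ 0.    0.06 -0.01] w 0.629 q7 [-1.    0.05  0.29  1.98  0.01  1.09  0.85]
calls 2 per-call shift [-0.254  0.121 -0.004] turn 45.8 full [-0.509  0.241 -0.007]
```

Call:
carry_out([
  [[-0.032, 0.015, -0.005, 5.7, 1], [-0.064, 0.03, -0.01, 11.4, 1], [-0.095, 0.045, -0.012, 17, 1], [-0.127, 0.06, -0.012, 23, 1], [-0.159, 0.076, -0.012, 28.6, 1], [-0.19, 0.09, -0.012, 34.3, 1], [-0.222, 0.105, -0.012, 40, 1], [-0.254, 0.121, -0.012, 45.8, 1]],
])

```text
time_s: 39.5
eef_pos: [0.5144, 0.0182, 0.1401]
eef_rot: [0.928, 0.372, 0.017, 0.007]
wrist_force: [0.2, 0.7, -3.8]
gripper_width: 0.63
```

```bash
python3 - <<'E'
from h import *
to([.633,-.236,.165],-1.8)
E
```

```text
t 39.5 p [0.5144 0.0182 0.1401] xax 43.73 z [ 0.037 -0.    -0.999] F [ 0.17  0.68 -3.85] M [0.07 0.06 0.01] w 0.63 q7 [-0.69  0.1   0.6   1.9  -0.06  1.12  0.7 ]
shift [-0.0901  0.2656  0.007 ] turn 45.53483396460852
```

Call:
carry_out([
  [[-0.012, 0.035, 0, 6, 1], [-0.024, 0.07, 0, 12, 1], [-0.036, 0.105, 0, 18, 1], [-0.048, 0.14, 0, 24, 1], [-0.06, 0.175, 0, 30, 1], [-0.072, 0.21, 0.002, 36, 1], [-0.084, 0.245, 0.004, 41, 1], [-0.09, 0.266, 0.007, 45.5, 1]],
])

```text
time_s: 40.3
eef_pos: [0.6336, -0.2393, 0.1373]
eef_rot: [1.0, -0.018, 0.019, 0.001]
wrist_force: [-0.3, -0.5, -4.2]
gripper_width: 0.625
```

```bash
python3 - <<'E'
from h import *
to([.633,-.236,.05],-1.8)
p,d=vision.get_image('side');crop(p,290,120,450,270,4.4,'pics/s23.png')
E
```

```text
t 40.3 p [ 0.6336 -0.2393  0.1373] xax -2.08 z [ 0.037 -0.002 -0.999] F [-0.27 -0.48 -4.19] M [-0.    0.05  0.05] w 0.625 q7 [-0.25  0.56  0.79  1.47 -0.42  1.25  0.55]
shift [-0.005  -0.0034  0.1145] turn -0.28379626859309326
```

View pics/s23.png

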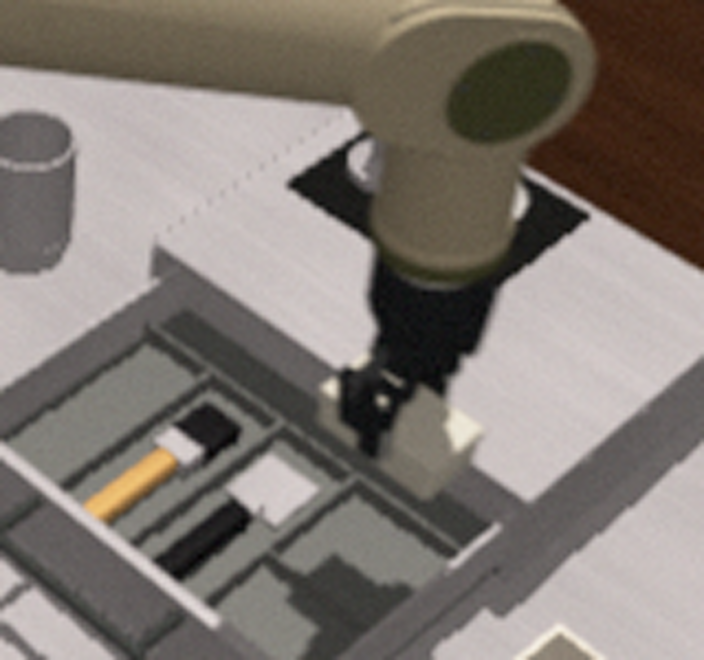

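Call:
carry_out([
  [[-0.001, -0.003, 0.02, -0.3, 1], [-0.002, -0.003, 0.04, -0.3, 1], [-0.003, -0.003, 0.06, -0.3, 1], [-0.004, -0.003, 0.08, -0.3, 1], [-0.004, -0.003, 0.095, -0.3, 1], [-0.005, -0.003, 0.105, -0.3, 1], [-0.005, -0.003, 0.105, -0.3, 1], [-0.005, -0.003, 0.105, -0.3, 1]],
])

```text
time_s: 41.15
eef_pos: [0.6331, -0.2391, 0.0321]
eef_rot: [1.0, -0.019, 0.019, 0.002]
wrist_force: [1.3, -1.0, -3.4]
gripper_width: 0.627
```

```bash
python3 - <<'E'
from h import *
to([.633,-.236,.029],-1.8)
p,d=vision.get_image('side');crop(p,330,170,430,260,7,'pics/s24.png')
P=cloud('side',d)
p,d=vision.get_image('top');crop(p,350,150,420,220,8,'pics/t24.png')
E
```

```text
t 41.15 p [ 0.6331 -0.2391  0.0321] xax -2.16 z [ 0.037 -0.004 -0.999] F [ 1.34 -0.96 -3.42] M [0.03 0.05 0.02] w 0.627 q7 [-0.22  0.66  0.73  1.56 -0.49  1.07  0.59]
shift [-0.0013 -0.0031  0.0304] turn -0.35648513249466873
```

View pics/s24.png

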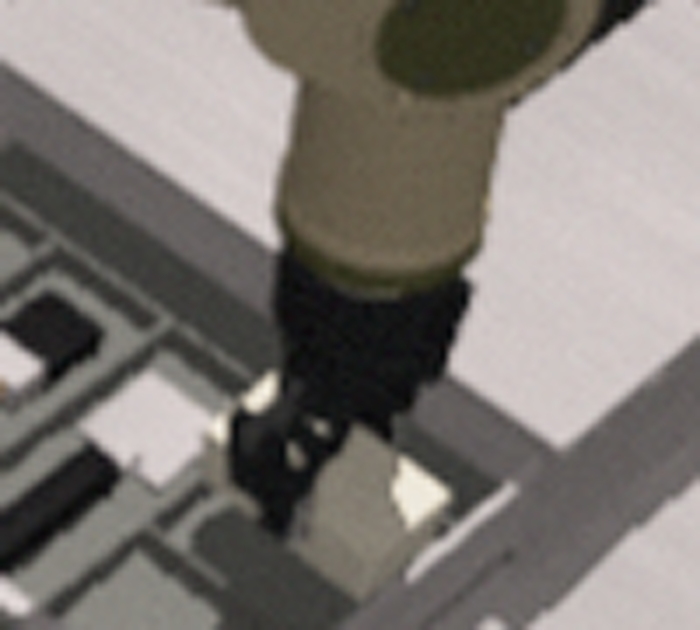

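View pics/t24.png

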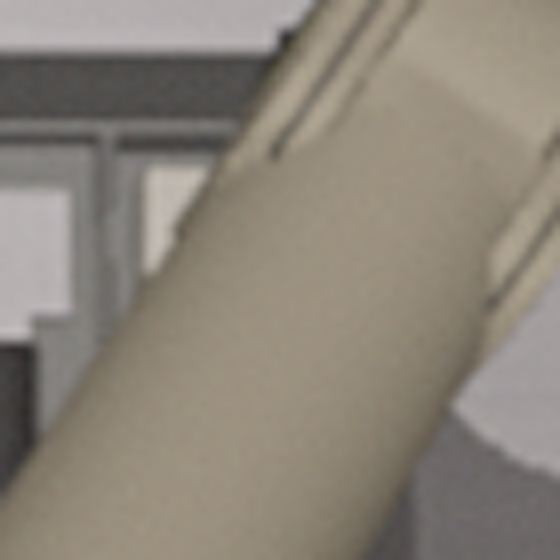

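```bash
python3 - <<'E'
from h import *
f=lambda x,y,z:px2w('top',(x+.5)/8-.5+350,(y+.5)/8-.5+150,z).round(4)
print('tin left top edge',f(146,215,.086),'div right edge',f(119,250,.033),'div left',f(100,250,.033))
E
```

```text
tin left top edge [ 0.6448 -0.1863  0.086 ] div right edge [ 0.6402 -0.1824  0.033 ] div left [ 0.6404 -0.1748  0.033 ]
```

Call:
carry_out([
  [[0, 0, 0.006, 0, 1], [0, 0, 0.012, 0, 1], [-0.001, 0, 0.018, 0, 1], [-0.001, 0, 0.022, 0, 1], [-0.001, 0, 0.025, 0, 1], [-0.001, 0, 0.027, 0, 1], [-0.001, 0, 0.028, 0, 1], [-0.001, 0, 0.028, 0, 1]],
])

```text
time_s: 42.05
eef_pos: [0.6335, -0.2393, 0.0046]
eef_rot: [1.0, -0.019, 0.019, 0.002]
wrist_force: [0.3, 0.4, -3.7]
gripper_width: 0.627
```

Call:
carry_out([
  [[0, 0, 0.001, 0, 1], [0, 0, 0.002, 0, 1], [0, 0, 0.003, 0, 1], [0, 0, 0.003, 0, 1], [0, 0, 0.003, 0, 1], [0, 0, 0.003, 0, 1], [0, 0, 0.003, 0, 1], [0, 0, 0.003, 0, 1]],
])

```text
time_s: 42.85
eef_pos: [0.6346, -0.2393, 0.0033]
eef_rot: [1.0, -0.019, 0.02, 0.002]
wrist_force: [-3.9, 3.9, 9.7]
gripper_width: 0.63
```

Call:
carry_out([
  [[-0.001, 0, 0.001, 0, -0.42], [-0.001, 0, 0.001, 0, -0.42], [-0.001, 0, 0, 0, -0.42], [-0.001, 0, 0, 0, -0.42], [-0.001, 0, -0.02, 0, -0.42], [-0.001, 0, -0.05, 0, -0.42], [0, 0, -0.09, 0, -0.42], [0, 0, -0.14, 0, -0.42]],
])

```text
time_s: 43.65
eef_pos: [0.628, -0.2382, 0.1431]
eef_rot: [1.0, -0.019, 0.019, 0.001]
wrist_force: [0.2, 0.6, 0.4]
gripper_width: 0.708
```

```bash
python3 - <<'E'
from h import *
leg([.386,.376,.12],86-(-2.2))
p,d=vision.get_image('side');crop(p,290,120,450,270,4.4,'pics/s25.png')
from sim import *
o=sensors.get_obs();q=o['qpos'];x=o['eef_pos']
q=move(q,np.array([.386,.376,.14])-x,88,rows=24);print(q.round(2),(np.minimum(q-lo,hi-q)).round(2))
E
```

```text
t 43.65 p [ 0.628  -0.2382  0.1431] xax -2.15 z [ 0.038 -0.004 -0.999] F [0.24 0.58 0.35] M [ 0.03 -0.08  0.02] w 0.708 q7 [-0.26  0.54  0.79  1.48 -0.41  1.25  0.54]
calls 2 per-call shift [-0.133 -0.302  0.006] turn -44.1 full [-0.266 -0.605  0.012]
[-1.11  0.15  0.29  1.83 -0.08  1.12  0.71] [1.49 0.65 1.05 0.59 1.19 0.94 1.89]
```

View pics/s25.png

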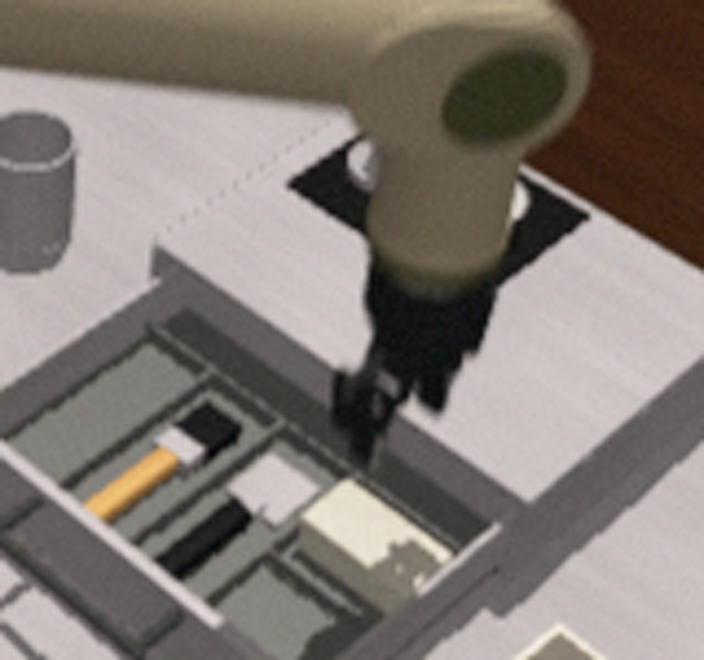

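Call:
carry_out([
  [[-0.017, -0.038, 0, -5.5, -0.65], [-0.033, -0.076, 0, -11, -0.65], [-0.05, -0.114, 0, -16.5, -0.65], [-0.067, -0.151, 0, -22, -0.65], [-0.083, -0.189, 0, -27.5, -0.65], [-0.1, -0.227, 0, -33, -0.65], [-0.117, -0.265, 0, -38.5, -0.65], [-0.133, -0.302, 0, -44, -0.65]],
])

```text
time_s: 44.5
eef_pos: [0.5093, 0.0677, 0.1454]
eef_rot: [0.933, 0.359, 0.022, 0.012]
wrist_force: [0.2, -1.0, -0.5]
gripper_width: 0.825
```

```bash
python3 - <<'E'
from h import *
to([.389,.376,.14],85.7)
E
```

```text
t 44.5 p [0.5093 0.0677 0.1454] xax 42.08 z [ 0.05  -0.006 -0.999] F [ 0.24 -0.99 -0.51] M [-0.03  0.04  0.04] w 0.825 q7 [-0.82  0.09  0.62  1.9  -0.04  1.12  0.55]
shift [ 0.1162 -0.3107  0.0247] turn -43.61841828952751
```

Call:
carry_out([
  [[0.015, -0.038, 0.002, -5.5, -0.65], [0.03, -0.077, 0.004, -11, -0.65], [0.045, -0.116, 0.007, -16.5, -0.65], [0.06, -0.155, 0.01, -22, -0.65], [0.075, -0.194, 0.013, -27.5, -0.65], [0.09, -0.233, 0.017, -33, -0.65], [0.105, -0.272, 0.02, -38.5, -0.65], [0.116, -0.311, 0.024, -43.6, -0.65]],
])

```text
time_s: 45.3
eef_pos: [0.3881, 0.3779, 0.1133]
eef_rot: [0.732, 0.681, 0.017, 0.019]
wrist_force: [0.4, -0.0, 0.1]
gripper_width: 0.829
```

```bash
python3 - <<'E'
from h import *
to([.389,.376,.08],85.7)
E
```

```text
t 45.3 p [0.3881 0.3779 0.1133] xax 85.85 z [ 0.05  -0.006 -0.999] F [ 0.41 -0.01  0.11] M [-0.01  0.03  0.  ] w 0.829 q7 [-1.15  0.19  0.3   1.84 -0.02  1.08  0.65]
shift [-0.0017 -0.002   0.0605] turn 0.15270498560803958
```

Call:
carry_out([
  [[-0.002, -0.002, 0.015, 0.2, -0.65], [-0.002, -0.002, 0.03, 0.2, -0.65], [-0.002, -0.002, 0.045, 0.2, -0.65], [-0.002, -0.002, 0.06, 0.2, -0.65], [-0.002, -0.002, 0.06, 0.2, -0.65], [-0.002, -0.002, 0.06, 0.2, -0.65], [-0.002, -0.002, 0.06, 0.2, -0.65], [-0.002, -0.002, 0.06, 0.2, -0.65]],
])

```text
time_s: 46.1
eef_pos: [0.3893, 0.3761, 0.0541]
eef_rot: [0.733, 0.68, 0.017, 0.019]
wrist_force: [0.5, -0.2, 0.5]
gripper_width: 0.828
```

```bash
python3 - <<'E'
from h import *
to([.389,.376,.009],85.7)
p,d=vision.get_image('side');crop(p,140,120,280,240,5,'pics/s26.png')
E
```

```text
t 46.1 p [0.3893 0.3761 0.0541] xax 85.65 z [ 0.051 -0.004 -0.999] F [ 0.54 -0.25  0.5 ] M [-0.05  0.03 -0.01] w 0.828 q7 [-1.14  0.26  0.29  1.9  -0.04  0.96  0.66]
shift [-0.0001 -0.004   0.0723] turn -0.04994975951998981
```

View pics/s26.png

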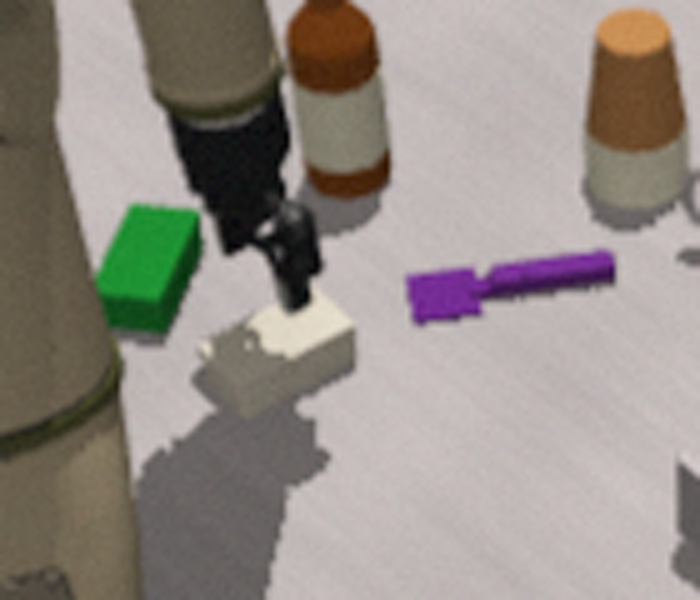

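Call:
carry_out([
  [[-0.001, -0.004, 0.02, 0, -0.65], [-0.001, -0.004, 0.04, 0, -0.65], [-0.001, -0.004, 0.06, 0, -0.65], [-0.001, -0.004, 0.071, 0, -0.65], [-0.001, -0.004, 0.071, 0, 1], [-0.001, -0.004, 0.071, 0, 1], [-0.001, -0.004, 0.071, 0, 1], [-0.001, -0.004, 0.071, 0, 1]],
])

```text
time_s: 46.95
eef_pos: [0.3891, 0.3755, -0.0164]
eef_rot: [0.733, 0.68, 0.018, 0.019]
wrist_force: [0.2, -0.1, -1.4]
gripper_width: 0.631
```

Call:
carry_out([
  [[0, 0, -0.03, 0, 1], [0, 0, -0.06, 0, 1], [0, 0, -0.09, 0, 1], [0, 0, -0.12, 0, 1], [0, 0, -0.15, 0, 1], [0, 0, -0.15, 0, 1], [0, 0, -0.15, 0, 1], [0, 0, -0.15, 0, 1]],
])

```text
time_s: 47.75
eef_pos: [0.381, 0.3755, 0.1326]
eef_rot: [0.733, 0.68, 0.017, 0.019]
wrist_force: [0.3, 0.3, -0.8]
gripper_width: 0.626
```

```bash
python3 - <<'E'
from h import *
a=[]
for i in range(8):
    p,d=vision.get_image('side');o=sensors.get_obs();a.append(o['wrist_force'])
print(np.mean(a,0),np.std(a,0)); state()
crop(p,140,120,280,240,5,'pics/s27.png')
E
```

```text
[ 0.31727584  0.07673413 -0.55734507] [0.4584384  0.39158955 0.34629963]
t 48.15 p [0.3813 0.3759 0.1332] xax 85.65 z [ 0.051 -0.004 -0.999] F [ 0.31 -0.13 -0.36] M [-0.    0.08 -0.02] w 0.629 q7 [-1.17  0.16  0.3   1.84 -0.01  1.12  0.63]
```

View pics/s27.png

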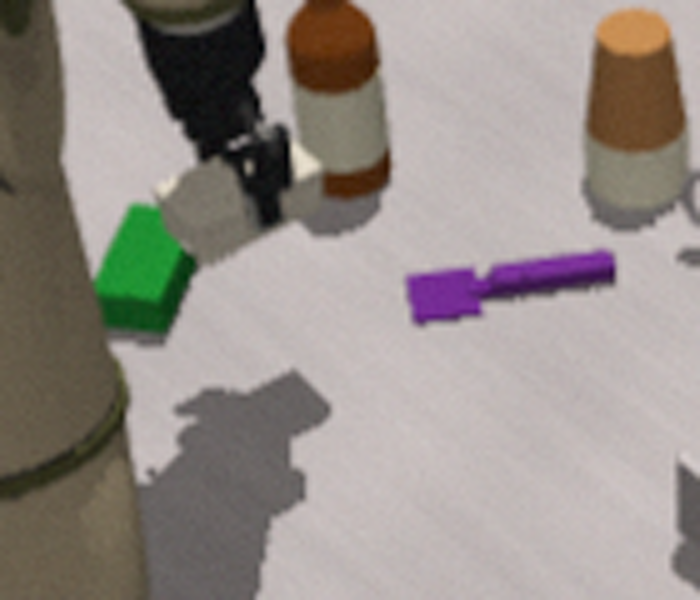

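```bash
python3 - <<'E'
from h import *
from sim import *
o=sensors.get_obs();q=o['qpos'];x=o['eef_pos']
for p,t in [([.5,0,.17],-45),([.53,-.442,.17],-45),([.53,-.442,0.],0)]:
    q=move(q,np.array(p)-x,t);x=np.array(p);print(q.round(2),(np.minimum(q-lo,hi-q)).round(2).min())
leg([.5,0,.17],-45)
E
```

```text
[-0.79  0.03  0.68  1.9   0.03  1.19  0.6 ] 0.52
[ 0.01  0.61  0.92  1.39 -0.45  1.34  0.84] 0.42
[ 0.05  0.76  0.81  1.54 -0.56  1.06  0.91] 0.53
t 48.15 p [0.3813 0.3759 0.1332] xax 85.65 z [ 0.051 -0.004 -0.999] F [ 0.31 -0.13 -0.36] M [-0.    0.08 -0.02] w 0.629 q7 [-1.17  0.16  0.3   1.84 -0.01  1.12  0.63]
calls 2 per-call shift [-0.183  0.074 -0.015] turn 22.5 full [-0.366  0.149 -0.029]
```

Call:
carry_out([
  [[-0.03, 0.012, -0.01, 4, 1], [-0.07, 0.028, -0.02, 8, 1], [-0.11, 0.044, -0.03, 12, 1], [-0.15, 0.06, -0.03, 16, 1], [-0.19, 0.076, -0.03, 20, 1], [-0.23, 0.092, -0.03, 24, 1], [-0.27, 0.108, -0.03, 28, 1], [-0.31, 0.125, -0.03, 32, 1]],
])

```text
time_s: 48.95
eef_pos: [0.481, 0.0557, 0.1698]
eef_rot: [0.893, 0.45, 0.022, 0.013]
wrist_force: [0.5, 0.3, -1.0]
gripper_width: 0.627
```

```bash
python3 - <<'E'
from h import *
leg([.53,-.442,.17],-57.5)
E
```

```text
t 48.95 p [0.481  0.0557 0.1698] xax 53.53 z [ 0.052 -0.003 -0.999] F [ 0.49  0.27 -0.95] M [0.03 0.04 0.  ] w 0.627 q7 [-0.85 -0.03  0.62  1.94  0.03  1.17  0.7 ]
calls 2 per-call shift [-0.185  0.168  0.002] turn 28.8 full [-0.371  0.335  0.004]
```

Call:
carry_out([
  [[-0.023, 0.021, 0, 3.6, 1], [-0.046, 0.042, 0, 7.2, 1], [-0.069, 0.063, 0, 10.8, 1], [-0.092, 0.084, 0.001, 14.4, 1], [-0.115, 0.105, 0.001, 18, 1], [-0.138, 0.126, 0.002, 21.6, 1], [-0.161, 0.147, 0.002, 25.2, 1], [-0.185, 0.168, 0.002, 28.8, 1]],
])

```text
time_s: 49.75
eef_pos: [0.5061, -0.194, 0.17]
eef_rot: [0.977, 0.213, 0.025, 0.007]
wrist_force: [0.2, 0.6, -0.6]
gripper_width: 0.626
```

```bash
python3 - <<'E'
from h import *
leg([.53,-.442,.15],-28.7)
E
```

```text
t 49.75 p [ 0.5061 -0.194   0.17  ] xax 24.6 z [ 0.052 -0.003 -0.999] F [ 0.22  0.61 -0.62] M [ 0.04  0.05 -0.  ] w 0.626 q7 [-0.53  0.16  0.91  1.81 -0.16  1.18  0.86]
calls 1 per-call shift [-0.082  0.235  0.022] turn 28.7 full [-0.082  0.235  0.022]
```

Call:
carry_out([
  [[-0.011, 0.03, 0, 3.6, 1], [-0.021, 0.06, 0, 7.2, 1], [-0.032, 0.09, 0, 10.8, 1], [-0.042, 0.12, 0.005, 14.4, 1], [-0.053, 0.15, 0.01, 18, 1], [-0.063, 0.18, 0.015, 21.6, 1], [-0.074, 0.21, 0.02, 25.2, 1], [-0.082, 0.235, 0.022, 28.7, 1]],
])

```text
time_s: 50.55
eef_pos: [0.5299, -0.4434, 0.149]
eef_rot: [0.999, -0.037, 0.026, 0.0]
wrist_force: [0.8, 0.6, 0.3]
gripper_width: 0.626
```

```bash
python3 - <<'E'
from h import *
to([.53,-.442,.03],-4.2)
p,d=vision.get_image('side');crop(p,340,150,500,370,3,'pics/s28.png')
E
```

```text
t 50.55 p [ 0.5299 -0.4434  0.149 ] xax -4.3 z [ 0.051 -0.003 -0.999] F [0.79 0.57 0.32] M [0.03 0.03 0.01] w 0.626 q7 [ 0.03  0.63  0.93  1.42 -0.55  1.31  0.92]
shift [-0.0075 -0.0012  0.1461] turn -0.09628321460637324
```

View pics/s28.png

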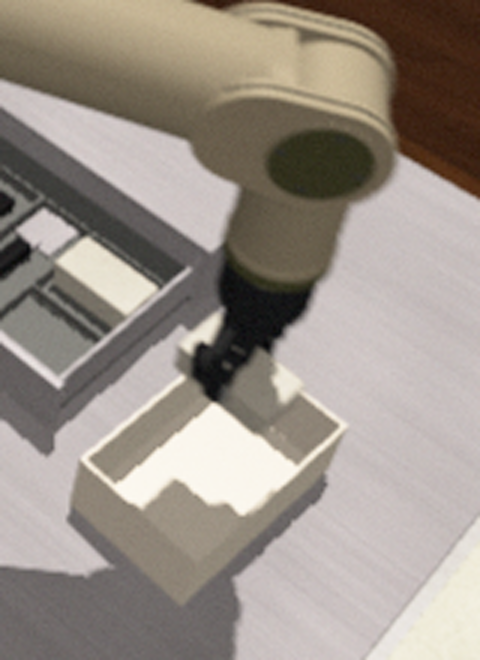

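Call:
carry_out([
  [[-0.001, -0.001, 0.025, 0, 1], [-0.002, -0.001, 0.05, 0, 1], [-0.003, -0.001, 0.075, 0, 1], [-0.004, -0.001, 0.1, 0, 1], [-0.005, -0.001, 0.12, 0, 1], [-0.007, -0.001, 0.14, 0, 1], [-0.007, -0.001, 0.15, 0, 1], [-0.008, -0.001, 0.152, 0, 1]],
])

```text
time_s: 51.4
eef_pos: [0.5282, -0.4454, -0.0048]
eef_rot: [0.999, -0.041, 0.025, 0.001]
wrist_force: [0.5, -0.7, -0.4]
gripper_width: 0.627
```

Call:
carry_out([
  [[0, 0, 0, 0, 1], [0, 0, 0, 0, -0.45], [0, 0, 0, 0, -0.45], [0, 0, 0, 0, -0.45], [0, 0, -0.02, 0, -0.45], [0, 0, -0.06, 0, -0.45], [0, 0, -0.1, 0, -0.45], [0, 0, -0.15, 0, -0.45]],
])

```text
time_s: 52.2
eef_pos: [0.5201, -0.4445, 0.1473]
eef_rot: [0.999, -0.041, 0.024, 0.001]
wrist_force: [1.5, 0.1, 0.2]
gripper_width: 0.725
```

```bash
python3 - <<'E'
from h import *
leg([.40,-.122,.12],2.5)
p,d=vision.get_image('side');crop(p,340,150,500,370,3,'pics/s29.png')
E
```

```text
t 52.2 p [ 0.5201 -0.4445  0.1473] xax -4.7 z [ 0.048 -0.004 -0.999] F [1.53 0.13 0.21] M [-0.04  0.01  0.  ] w 0.725 q7 [ 0.03  0.62  0.94  1.44 -0.54  1.3   0.93]
calls 1 per-call shift [-0.147 -0.312  0.02 ] turn -2.5 full [-0.147 -0.312  0.02 ]
```

View pics/s29.png

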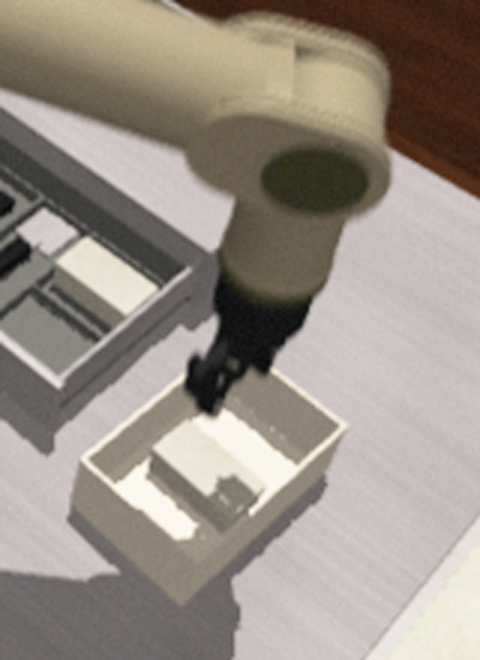

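Call:
carry_out([
  [[-0.018, -0.039, 0, 0, 0.1], [-0.036, -0.078, 0, 0, 0.1], [-0.055, -0.117, 0, 0, 0.1], [-0.073, -0.156, 0, -1, 0.1], [-0.092, -0.195, 0.005, -1, 0.1], [-0.11, -0.234, 0.01, -2, 0.1], [-0.128, -0.273, 0.015, -2.5, 0.1], [-0.147, -0.312, 0.02, -2.5, 0.1]],
])

```text
time_s: 53.05
eef_pos: [0.4042, -0.1284, 0.1285]
eef_rot: [0.999, -0.02, 0.031, 0.004]
wrist_force: [1.3, 1.5, -1.6]
gripper_width: 0.452
```

```bash
python3 - <<'E'
from h import *
to([.425,-.122,.051],-1.8)
p,d=vision.get_image('top');crop(p,280,130,490,270,3.8,'pics/t30.png')
crop(p,0,60,560,300,1.4,'pics/t31.png')
E
```

```text
t 53.05 p [ 0.4042 -0.1284  0.1285] xax -2.26 z [ 0.061 -0.009 -0.998] F [ 1.34  1.54 -1.61] M [ 0.11  0.04 -0.01] w 0.452 q7 [-0.82 -0.29  0.92  2.14  0.26  1.12 -0.06]
shift [ 0.014  -0.0079  0.1058] turn -0.4552652132696977
```

View pics/t30.png

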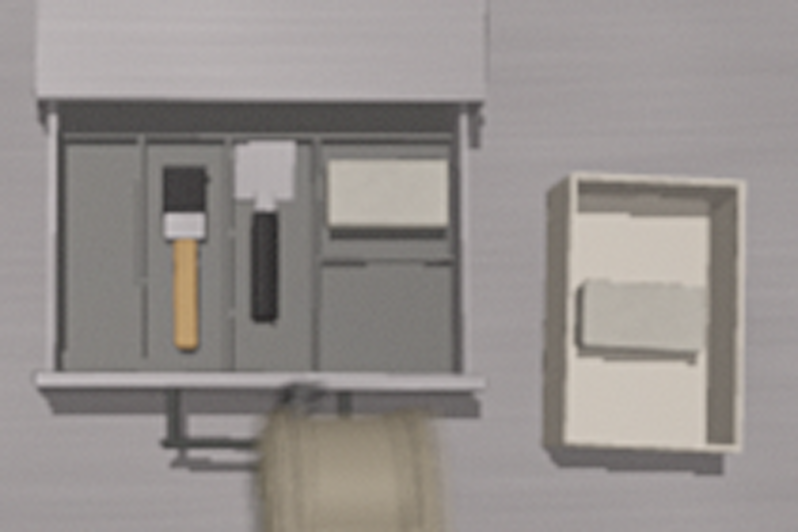

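View pics/t31.png

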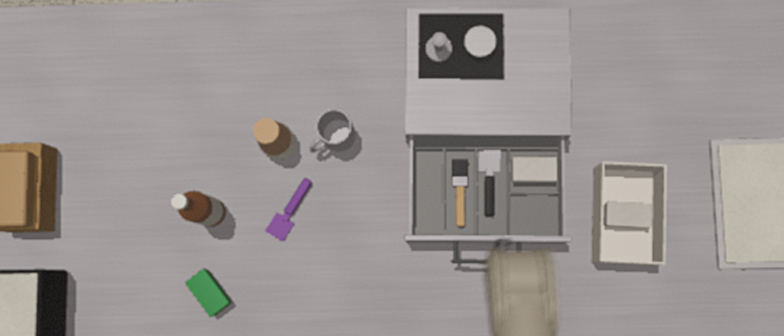

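```bash
python3 - <<'E'
from h import *
def c(x,y,z): return px2w('top',(x+.5)/3.8-.5+280,(y+.5)/3.8-.5+130,z)
a=np.radians(-1.8);R2=np.array([[np.cos(a),np.sin(a)],[-np.sin(a),np.cos(a)]])
def rel(*p): return (R2@(c(*p)[:2]-[.4252,-.121])).round(4)
print('scraper tip',rel(265,141,.022),'handle end',rel(264,322,.036))
print('brush tip',rel(185,166,.036),'end',rel(187,350,.036))
print('blade L/R',rel(233,170,.022),rel(296,170,.022),'div23',rel(230,300,.033),'div3c',rel(317,200,.033),'div12',rel(142,250,.033))
print('back',rel(200,140,.033),'back2',rel(400,143,.033),'front in',rel(200,374,.084),'cell div',rel(390,263,.033))
Q=[c(*p,.056) for p in [(328,160),(447,157),(447,228),(328,226)]];m=np.mean(Q,0);print('tin',(R2@(m[:2]-[.4252,-.121])).round(4))
p,d=vision.get_image('side');crop(p,290,140,430,270,5,'pics/s31.png')
E
```

```text
scraper tip [ 0.2645 -0.0075] handle end [ 0.1079 -0.0053]
brush tip [0.2398 0.0613] end [0.0838 0.059 ]
blade L/R [0.2392 0.0197] [ 0.2396 -0.0338] div23 [0.1265 0.0229] div3c [ 0.2121 -0.0502] div12 [0.1683 0.097 ]
back [0.2628 0.0485] back2 [ 0.2613 -0.1202] front in [0.0604 0.0509] cell div [ 0.159  -0.1111]
tin [ 0.2148 -0.1056]
```

View pics/s31.png

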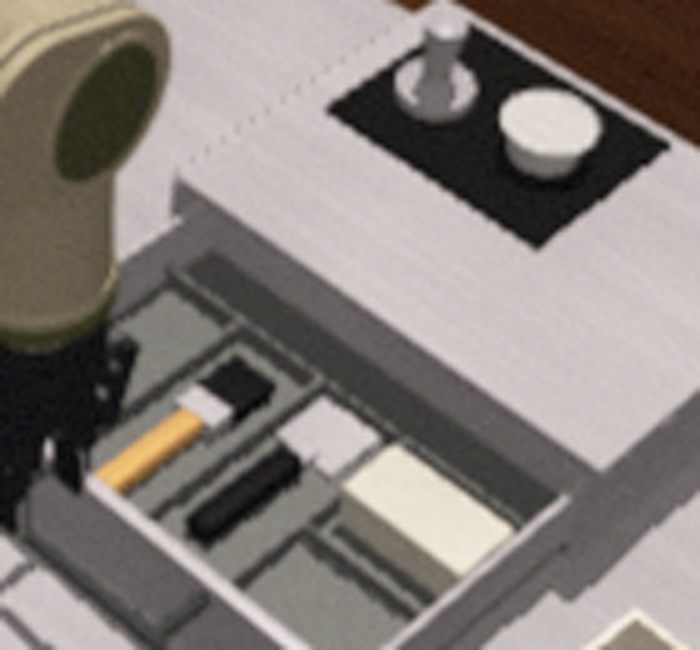

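```bash
python3 - <<'E'
from h import *
p,d=vision.get_image('top');P=cloud('top',d)
g=lambda x,y:(int(round((x+.5)/3.8-.5+280)),int(round((y+.5)/3.8-.5+130)))
def med(x0,x1,y0,y1):
    (a,b),(c,e)=g(x0,y0),g(x1,y1);z=P[b:e+1,a:c+1,2];return np.median(z).round(4),z.std().round(4)
print('blade back',med(240,290,146,160),'blade front',med(240,290,180,194),'handle back',med(260,270,215,240),'handle front',med(260,270,290,315))
print('floor lane1',med(75,130,160,340),'lane3 side',med(285,305,230,350),'brush handle',med(181,191,250,335),'tin',med(335,440,165,220))
E
```

```text
blade back (np.float64(0.0233), np.float64(0.0031)) blade front (np.float64(0.0239), np.float64(0.1837)) handle back (np.float64(0.0369), np.float64(0.003)) handle front (np.float64(0.0361), np.float64(0.0032))
floor lane1 (np.float64(0.0192), np.float64(0.0969)) lane3 side (np.float64(0.0192), np.float64(0.1101)) brush handle (np.float64(0.0371), np.float64(0.0037)) tin (np.float64(0.0571), np.float64(0.101))
```

Call:
carry_out([
  [[0.017, -0.004, 0.01, 0, 0.1], [0.017, -0.008, 0.03, 0, 0.1], [0.017, -0.008, 0.05, 0, 0.1], [0.017, -0.008, 0.07, 0, 0.1], [0.017, -0.008, 0.085, 0, 0.1], [0.017, -0.008, 0.098, 0, 0.1], [0.017, -0.008, 0.105, 0, 0.1], [0.017, -0.008, 0.105, 0, 0.1]],
])

```text
time_s: 54.0
eef_pos: [0.4269, -0.1218, 0.0242]
eef_rot: [0.999, -0.018, 0.029, 0.004]
wrist_force: [-0.4, 0.5, -0.3]
gripper_width: 0.447
```

Call:
carry_out([
  [[0, 0, 0, 0, 0.5], [0, 0, 0, 0, 1], [0, 0, 0, 0, 1], [0, 0, 0, 0, 1], [0, 0, 0, 0, 1], [0, 0, 0, 0, 1], [0, 0, 0, 0, 1], [0, 0, 0, 0, 1]],
], force=60)

```text
time_s: 54.8
eef_pos: [0.4281, -0.1227, 0.0254]
eef_rot: [0.999, -0.019, 0.03, 0.004]
wrist_force: [0.5, -3.3, 4.8]
gripper_width: 0.09
```

```bash
python3 - <<'E'
from h import *
o,r=state()
e=np.array([np.cos(np.radians(-1.8)),np.sin(np.radians(-1.8)),0])
print((r.T@(e*.2)).round(4))
from sim import *
q=o['qpos']
for i in range(3): q=move(q,e*.075,0);print(q.round(2),(np.minimum(q-lo,hi-q)).round(2).min())
E
```

```text
t 54.8 p [ 0.4281 -0.1227  0.0254] xax -2.11 z [ 0.061 -0.01  -0.998] F [ 0.5  -3.29  4.82] M [-0.72  0.11  0.02] w 0.09 q7 [-0.88  0.13  1.12  2.21 -0.17  0.82  0.32]
[ 0.1996 -0.0012  0.0122]
[-0.7   0.37  0.98  2.03 -0.4   0.88  0.46] 0.36
[-0.57  0.53  0.9   1.83 -0.51  0.96  0.5 ] 0.44
[-0.47  0.67  0.84  1.62 -0.57  1.04  0.49] 0.5
```

Call:
carry_out([
  [[0.006, 0, 0, 0, 1], [0.016, 0, 0.001, 0, 1], [0.028, 0, 0.002, 0, 1], [0.04, 0, 0.002, 0, 1], [0.052, 0, 0.003, 0, 1], [0.064, 0, 0.004, 0, 1], [0.076, 0, 0.005, 0, 1], [0.085, -0.001, 0.005, 0, 1]],
])

```text
time_s: 55.6
eef_pos: [0.513, -0.1252, 0.0255]
eef_rot: [0.999, -0.019, 0.03, 0.004]
wrist_force: [-5.4, -3.8, -4.3]
gripper_width: 0.093
```

Call:
carry_out([
  [[0.01, 0, 0, 0, 1], [0.02, 0, 0.001, 0, 1], [0.032, 0, 0.002, 0, 1], [0.044, 0, 0.002, 0, 1], [0.056, 0, 0.003, 0, 1], [0.068, 0, 0.004, 0, 1], [0.08, 0, 0.005, 0, 1], [0.09, -0.001, 0.005, 0, 1]],
])

```text
time_s: 56.4
eef_pos: [0.6029, -0.1279, 0.0256]
eef_rot: [0.999, -0.019, 0.029, 0.005]
wrist_force: [-5.3, -4.1, -7.1]
gripper_width: 0.092
```

```bash
python3 - <<'E'
from h import *
state()
p,d=vision.get_image('side');crop(p,290,140,430,270,5,'pics/s32.png')
E
```

```text
t 56.4 p [ 0.6029 -0.1279  0.0256] xax -2.11 z [ 0.058 -0.01  -0.998] F [-5.31 -4.14 -7.06] M [-0.75  1.12  0.03] w 0.092 q7 [-0.54  0.58  0.87  1.77 -0.53  0.98  0.5 ]
```

View pics/s32.png

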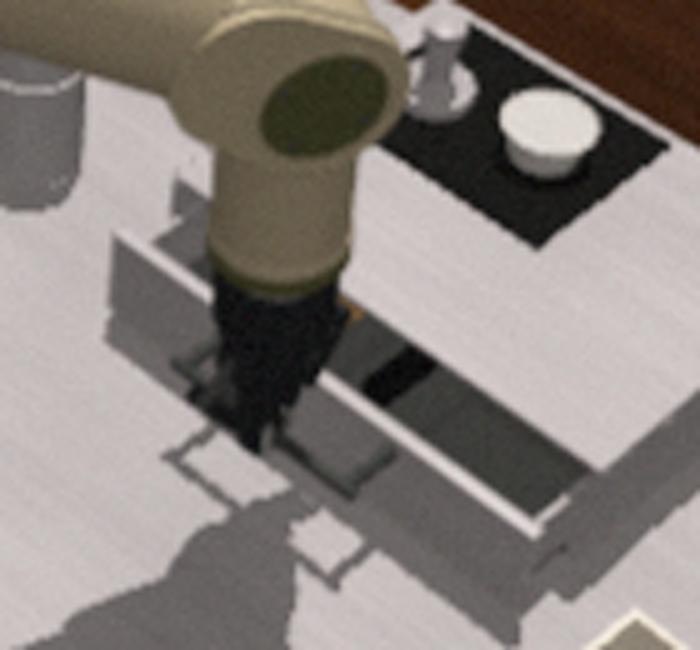

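Call:
carry_out([
  [[0.006, 0, 0, 0, 1], [0.012, 0, 0.001, 0, 1], [0.019, 0, 0.001, 0, 1], [0.026, 0, 0.001, 0, 1], [0.032, 0, 0.002, 0, 1], [0.037, 0, 0.002, 0, 1], [0.041, 0, 0.002, 0, 1], [0.044, -0.001, 0.002, 0, 1]],
])

```text
time_s: 57.25
eef_pos: [0.6481, -0.1293, 0.0256]
eef_rot: [0.999, -0.019, 0.029, 0.006]
wrist_force: [-3.9, -4.4, -10.5]
gripper_width: 0.092
```

Call:
carry_out([
  [[0.001, 0, 0, 0, 1], [0.002, 0, 0, 0, 1], [0.003, 0, 0, 0, 1], [0.004, 0, 0, 0, 1], [0.005, 0, 0, 0, 1], [0.006, 0, 0, 0, 1], [0.007, 0, 0, 0, 1], [0.008, 0, 0, 0, 1]],
])

```text
time_s: 58.05
eef_pos: [0.6523, -0.1294, 0.0255]
eef_rot: [0.999, -0.019, 0.025, 0.005]
wrist_force: [-26.3, 4.1, 6.0]
gripper_width: 0.09
```

Call:
carry_out([
  [[0.002, 0, 0, 0, 1], [0.001, 0, 0, 0, 0.1], [0.001, 0, 0, 0, 0.1], [0.001, 0, 0, 0, 0.1], [0, 0, -0.02, 0, 0.1], [0, 0, -0.05, 0, 0.1], [0, 0, -0.09, 0, 0.1], [-0.01, 0, -0.13, 0, 0.1]],
])

```text
time_s: 58.85
eef_pos: [0.6365, -0.1278, 0.158]
eef_rot: [0.999, -0.019, 0.026, 0.005]
wrist_force: [0.2, 0.4, 1.6]
gripper_width: 0.449
```

```bash
python3 - <<'E'
from h import *
leg([.45,.05,.22],20)
E
```

```text
t 58.85 p [ 0.6365 -0.1278  0.158 ] xax -2.15 z [ 0.052 -0.011 -0.999] F [0.17 0.36 1.63] M [ 0.06 -0.05  0.03] w 0.449 q7 [-0.56  0.51  0.95  1.55 -0.44  1.25  0.41]
calls 1 per-call shift [-0.189 -0.17  -0.074] turn -20.0 full [-0.189 -0.17  -0.074]
```

Call:
carry_out([
  [[-0.02, -0.018, -0.02, -2, 0.1], [-0.045, -0.04, -0.04, -5, 0.1], [-0.07, -0.063, -0.06, -7, 0.1], [-0.095, -0.085, -0.07, -10, 0.1], [-0.12, -0.108, -0.074, -13, 0.1], [-0.145, -0.13, -0.074, -15, 0.1], [-0.17, -0.153, -0.074, -18, 0.1], [-0.189, -0.17, -0.074, -20, 0.1]],
])

```text
time_s: 59.65
eef_pos: [0.4496, 0.0509, 0.2217]
eef_rot: [0.987, 0.156, 0.026, 0.008]
wrist_force: [0.3, 0.4, -0.7]
gripper_width: 0.448
```

```bash
python3 - <<'E'
from h import *
state()
p,d=vision.get_image('side');crop(p,240,120,480,350,2.6,'pics/s33.png')
p,d=vision.get_image('top');crop(p,280,60,490,270,2.8,'pics/t33.png');cv2.imwrite('pics/t34.png',p)
P=cloud('top',d)
for u in (335,350,365): print(u,[(v,P[v,u].round(3).tolist()) for v in range(150,180) if P[v,u,2]>.06 and P[v,u,2]<.082])
E
```

```text
t 59.65 p [0.4496 0.0509 0.2217] xax 17.99 z [ 0.054 -0.007 -0.998] F [ 0.3   0.39 -0.7 ] M [0.06 0.02 0.04] w 0.448 q7 [-1.17 -0.24  0.83  1.94  0.21  1.32 -0.09]
335 [(157, [0.71, -0.087, 0.08]), (160, [0.702, -0.087, 0.073]), (174, [0.656, -0.086, 0.078]), (175, [0.655, -0.086, 0.07]), (176, [0.651, -0.086, 0.073])]
350 [(158, [0.706, -0.134, 0.079]), (161, [0.699, -0.135, 0.068]), (174, [0.656, -0.133, 0.076]), (175, [0.653, -0.133, 0.074]), (176, [0.65, -0.133, 0.071])]
365 [(157, [0.708, -0.181, 0.078]), (160, [0.698, -0.18, 0.08]), (161, [0.697, -0.182, 0.069]), (174, [0.655, -0.179, 0.075]), (175, [0.652, -0.179, 0.073]), (176, [0.648, -0.179, 0.075])]
```

View pics/s33.png

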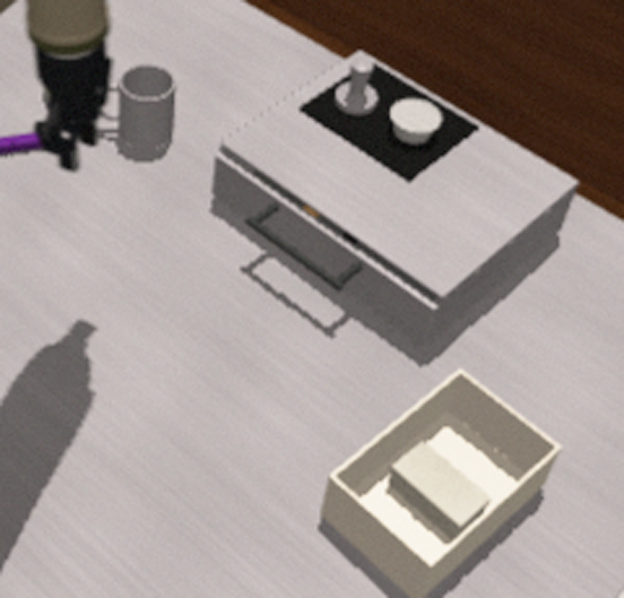

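View pics/t33.png

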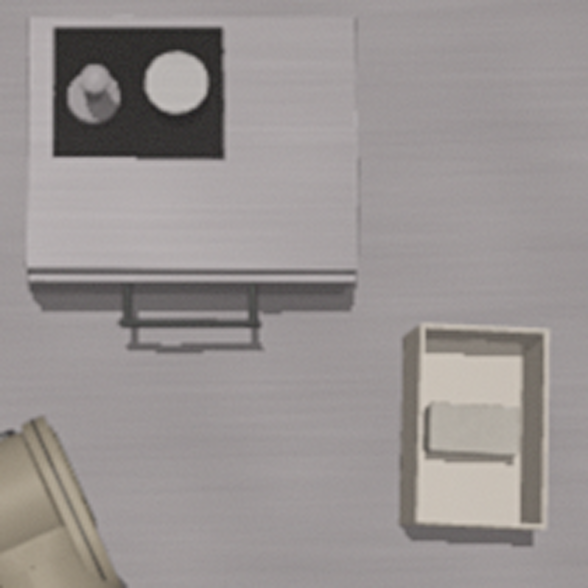

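```bash
python3 - <<'E'
from h import *
A=px2w('top',(570+.5)/2.5-.5+120,(292.5+.5)/2.5-.5+130,.072);B=px2w('top',(190+.5)/2.8-.5+280,(323.5+.5)/2.8-.5+60,.072)
print(A,B,B-A,(B-A)@[.9995,-.0314,0])
for n,u,v in [('t30',0,0)]:pass
C=px2w('top',(210+.5)/3.8-.5+280,(443+.5)/3.8-.5+130,.072);print(C,(B-C)@[.9995,-.0314,0])
E
```

```text
[ 0.42937562 -0.11864035  0.072     ] [ 0.65268524 -0.12514814  0.072     ] [ 0.22330962 -0.00650779  0.        ] 0.22340230870893363
[ 0.43168717 -0.07927031  0.072     ] 0.22232813341104415
```

View pics/t34.png

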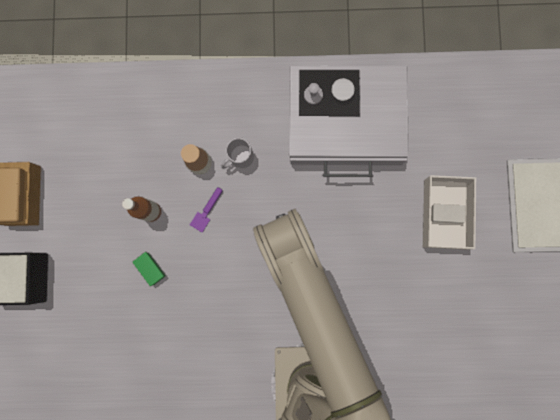

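```bash
python3 - <<'E'
from cell import finish_job
print(finish_job())
E
```

```text
the job is handed in; nothing more can be done
None
```

The cleaning kit is put away and the job is handed in at about 60 s of robot time. `finish_job` gives no verdict.

- **Drawer out:** I gripped the bar and pulled until it met its stop, which pushed back with about 48 N.
- **Tools:** Only the brush and the scraper were out; there was no spanner. The brush lies in the middle lane and the scraper, turned half round, in the right-hand lane. Both lie flat with their handles to the front.
- **Tins:** There were two white tins. One weighed about 3.8 N, so it is full and lies crosswise in the rear cell. The other weighed about 0.6 N, so it is empty and lies in the tub.
- **Drawer home:** I pushed it in at no more than about 0.12 m/s, onto a stop that pushed back with about 26 N.

**Last checks before hand-in:**
- Travel measured about 0.2235 m from the pictures and 0.2245 m from the arm. The limit is 0.219 m.
- Depth readings just before closing showed both tools and the full tin flat.
- The empty tin is in the tub.
- The jug, cups, syrup, green tin and purple scraper look unmoved.

**What disagreed or went wrong:**
- **Height offset:** The fingertips sat about 27 mm higher than the reported TCP. My first grip on the bar missed, so I touched the counter to measure the offset and corrected for it.
- **Joint limits:** During one reach for a tin, two joints came within about 2 mrad of their limits. I replanned the path and backed off.
- **Tool tilt:** The tool's tilt crept up to about 0.06 rad, which I could not correct.
- **Scraper moved:** After I placed it, the scraper slid about 2 cm back, against the rear of its lane. It measured 25 mm off centre against the 30 mm allowed, so I left it.

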